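# Refit the tongued bench board over the spark grate

### The arm

A 6-joint arm with a two-finger parallel gripper is mounted at the origin on the work surface. World frame = base frame: x ahead of the robot, y to its left, z up, the work surface at z = 0. Lengths are in m, angles in rad, forces in N, time in s.
With the tool pointing down it reaches from about 0.425 to 0.95 m from the base axis. Payload 3.5 kg.
Tool frame: the origin (TCP) lies midway between the tips of the shut fingers; the grasp point (between the pads) lies 19 mm behind it; y points along the fingers, x is the direction in which the jaws open and shut, and the axes are right-handed (so a half turn about y gives the same grasp; the last joint's range is limited). The gripper opens to 85 mm and grips with 20 to 120 N. Pads are 22 mm wide; open, the fingers measure 114 mm over their backs; the gripper's body (76 mm by 85 mm) begins 54 mm behind the grasp point. The pads swing forward as they close: fully open they stand 13 mm farther back than shut.
Start: joints at [-1.26, 0.286, 1.577, -0, 1.279, -0.15], TCP at [0.3, -0.605, 0.231] pointing down, gripper open.
Joint ranges: [-2.77, 2.77], [-0.9, 2.22], [0.21, 2.48], [-1.53, 4.67], [0.24, 2.81], [-2.84, 2.84]. Speed limits (rad/s): [2.79, 2.79, 3.14, 3.14, 3.14, 3.14].

### API

Orientations are given as a unit quaternion [x, y, z, w].
In Python, from plant import ctrl, viewer gives the robot as it stands.
- The arm moves only by the tool step_arm, never from a script. Its argument "rows" is a list of rows, each a list of 3 entries, a list of its own where there are three numbers: the turn, a rotation vector about the tool's x, y, z in degrees, then the shift along the tool's x, y, z in mm, then the closure, from 0 (fully open) to 1 (shut). A call has 1 to 10 rows; each row is the pose to reach, as a shift and turn from the pose commanded when the call began, along the tool's axes at that moment; what a row does not reach only later rows make up. A row lasts 1/12 s, in which the tool goes at most 41.7 mm and 7.16 degrees, less where a joint would pass 70% of its speed; a pose out of reach is approached as far as the arm can. A call with a gripper value outside its range is refused whole. The fingers move at their own pace and stop on an object; "newtons" is the grip in N (left out, the last holds). Time passes only in rows, so rows that repeat a pose let the fingers close. It gives the time, the measured TCP pose, the force and the opening at its end, in the units of the state.
- ctrl.get_state(): the state, without advancing time (a new reading comes with each control period).
- viewer.read_camera(name): name is "side" or "top"; returns (picture, depth): 480x640x3 uint8, red, green, blue; 480x640 float32, m along the optical axis (not along the pixel's ray), 0 where there is no reading.
- viewer.calibration(name): a dict with "K" (3x3 intrinsics, pixels), "R" (3x3) and "t" (3): a world point X has camera coordinates R X + t. Camera axes: x right, y down, z forward; pixel columns grow to the right and rows downward; lengths in m; the calibration is good to about 2 mm. A picture is of the moment at which its call begins. calibration takes no time and is no camera call.
- ctrl.sign_off(): hands the job in, once; it reports no verdict.
The state is a dict: "time": time; "qpos": joint angles; "dq": joint speeds; "joint_efforts": joint torques, N m; "eef_pos": TCP position; "tcp_rot": TCP orientation; "contact_force": force on the tool from outside, world axes, zero at the start; "wrist_torque": the same for the moment, N m; "opening": opening from 0.0 (shut) to 1.0 (fully open).
Only numpy, scipy, OpenCV 4.12 (cv2) and the standard library are available. Lean on these libraries where they do the work, as an engineer would, in place of code of your own. Each camera call takes 0.05 s, during which the arm holds its last target.

### The job

Refit the loose tongued board in the welding bench's grate frame: angle its long tongue into the groove against the sprung strip, keep it pushed in while you lower it flat, so that its far edge springs back under the keeper lip and the board lies locked, flat and centred end to end. Feel your way gently, never force the board against the frame, leave the things round about alone, and let go at the end.

Things in the scene. Friction and masses are not known exactly. Their poses are not given: they have to be found in the camera images.
- board: Loose grey board lying flat on the bench left or right of the tray, 200 mm long in y, 0.36 to 0.59 kg. Origin: centre of the main slab's underside, z up; slab x -58 to 58, z 0 to 12. Long tongue along the -x edge: x -82 to -58, z 3 to 9, full length. Short far-edge tongue along the +x edge: x 58 to 68, z 0 to 6.
- board_tongue (a point): Middle of the tip of the board's long tongue, at board x -82, y 0, z 6 mm; axes as the board's.
- board_rib (a point): Middle of the top of the board's grip rib, at board x 0, y 0, z 54 mm. The rib is a plain upright steel plate on the slab: 10 mm thick in x, 80 long in y, z 12 to 54. Pinch it from above across its thickness.
- tray: Low grey steel tray fixed on the bench, 220 x 250 mm, two 14 high rims; origin on its underside (bench height), z up. In it an aluminium insert (groove rail at -x, keeper at +x) sits up to 5 mm either way along tray x from nominal: NOT measured, must be felt; it stays put under working forces. Locked, the board's origin is at tray x 0 (+-5), y 0, z 20, axes parallel.
- tray_groove (a point): NOMINAL middle of the groove's mouth, tray x -74, z 26.5 mm; the true one is up to 5 off in x. The groove faces +x, is 220 long, z 21 to 32, top of its upper cheek z 38. Inside, a black sprung strip, face 6 behind the mouth, can be pushed 10 further to a hard stop: 2 N at first touch, plus 1.5 N per mm (17 N at the stop).
- tray_keeper (a point): NOMINAL edge of the keeper lip, tray x 63.5, top z 35 mm (underside z 29; wall face below it at x 68); moves with the insert. The flat board gets down past it only with the strip pushed in 6.5 to 10 mm (12 to 17 N). Tilted 0.13 to 0.2 rad, tongue down in the groove, it clears the lip.
- tray_ledge (a point): Top of the support ledge on the keeper side, at tray x 50, y 0, z 20 mm (nominal); a like ledge runs before the groove, tray x -74 to -50. Once the board is let go flat on them, the spring slides it 4.5 mm or more to +x, its far edge under the lip. Over 45 N between board and frame is forcing.
- pipe: Bystander: upright steel pipe stub, 110 mm across, 85 high, beyond the work; origin at the centre of its underside.
- angle: Bystander: steel angle offcut, 140 mm long, 50 high, beyond the work; origin under its centre.
- brush: Bystander: hand brush lying beyond the work; origin under its middle.
Mind the look-alikes: they are no part of the job. Leave any red or turquoise look-alike of the board alone.

How it is judged:
On the way:
1. the board's tongue is in the groove with the board held at an angle (angle between board's own z axis and vertical above 0.06 rad and x of board_tongue in the frame of tray between -0.105 and -0.08 m and z of board_tongue in the frame of tray between 0.019 and 0.033 m), for 0.1 s.
At the end, for the whole second after the job is handed in: The board rests locked in the frame: flat within 0.025 rad, parallel to the tray within 0.04 rad, underside 20 mm (within 2.5) above the bench, centred end to end within 15 mm, origin within 7.5 mm of the tray's along x, tongue tip on the groove side beyond tray x -70 mm, at rest, released (angle between board's own z axis and vertical below 0.025 rad and angle between the x axis of board and the x axis of tray, either way round below 0.04 rad and height (world z) of board between 0.0175 and 0.0225 m and x of board in the frame of tray between -0.0075 and 0.0075 m and y of board in the frame of tray between -0.015 and 0.015 m and x of board_tongue in the frame of tray below -0.07 m and linear speed of board below 0.02 m/s); the robot touches nothing.
It fails at once if the board is forced against the frame with more than 45 N (contact force between board and tray above 45 N).
It fails at once if the pipe stub is moved more than 30 mm (distance of pipe from where it was at the start of the episode above 0.03 m).
It fails at once if the angle offcut is moved more than 30 mm (distance of angle from where it was at the start of the episode above 0.03 m).
It fails at once if the brush is moved more than 30 mm (distance of brush from where it was at the start of the episode above 0.03 m).
It also fails if it takes over 58 s, if anything falls off the work surface, if the arm or the gripper's body presses on something with over 40 N, if the wrist force passes 120 N, or if a joint passes its speed limit or range.

## Working session

There is one attempt and no reset: what is moved stays moved. The work goes in short steps, Python scripts to look and compute and a tool call to move; the robot and the scene stay as the last step left them, time stands still between calls to the robot, and variables do not carry over. Pictures are saved under pics/ and viewed, and the job is handed in when it is done.

Besides the shell and the picture viewer there is one more tool, called after "Emit:" by a JSON object that holds its "name" and its "arguments". step_arm: Moves the arm, as the interface text tells. Its arguments: {"type":"object","properties":{"rows":{"type":"array"},"newtons":{"type":"number"}},"required":["rows"]}

```bash
ls; mkdir -p pics; python3 - <<'E'
from plant import ctrl, viewer
import cv2,numpy as np
s=ctrl.get_state();print({k:np.round(v,4).tolist() for k,v in s.items()})
for n in ("top","side"):
    p,d=viewer.read_camera(n);cv2.imwrite(f"pics/{n}0.png",p[:,:,::-1]);np.save(f"pics/{n}0.npy",d);np.save(f"pics/{n}0rgb.npy",p)
    c=viewer.calibration(n);print(n,{k:np.round(v,4).tolist() for k,v in c.items()})
E
```

```text
pics
{'time': 0.0, 'qpos': [-1.26, 0.2872, 1.5782, 0.0, 1.2786, -0.15], 'dq': [-0.0014, -0.0001, -0.0013, 0.001, 0.0006, 0.0005], 'joint_efforts': [-0.0019, -40.598, -29.2629, -0.0002, 0.0058, 0.0], 'eef_pos': [0.3, -0.6039, 0.2299], 'tcp_rot': [-0.6004, 0.3732, -0.372, 0.6015], 'contact_force': [-0.4493, -0.2321, 0.5035], 'wrist_torque': [-0.0029, -0.0248, 0.0513], 'opening': 0.9991}
top {'K': [[559.238, 0.0, 319.9777], [0.0, 559.238, 241.6678], [0.0, 0.0, 1.0]], 'R': [[0.0216, -0.9998, 0.0], [-0.9941, -0.0215, -0.1062], [0.1062, 0.0022, -0.9943]], 't': [-0.2365, 0.5666, 1.41]}
side {'K': [[558.4585, 0.0, 316.0502], [0.0, 558.4585, 227.6878], [0.0, 0.0, 1.0]], 'R': [[-0.9975, -0.0691, 0.015], [-0.0622, 0.7567, -0.6508], [0.0337, -0.6501, -0.7591]], 't': [0.5254, 0.2286, 1.1906]}
```

View pics/top0.png

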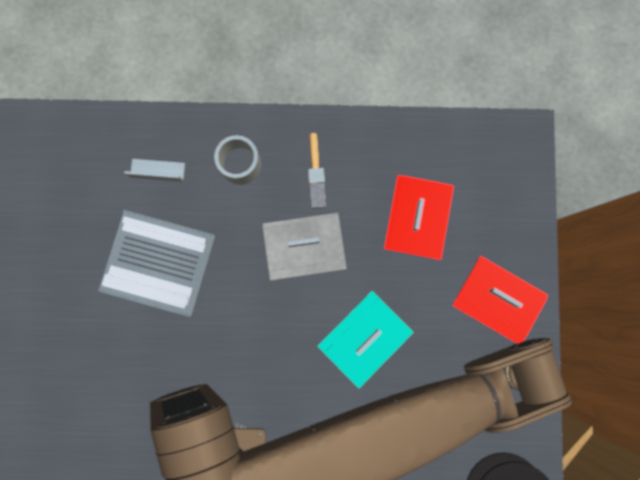

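View pics/side0.png

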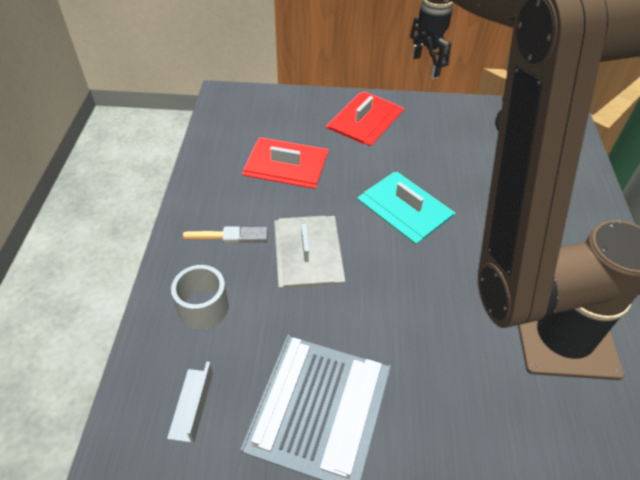

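```bash
python3 - <<'E'
import cv2,numpy as np
t=cv2.imread("pics/top0.png");s=cv2.imread("pics/side0.png")
a=cv2.resize(t[195:330,85:225],None,fx=4,fy=4,interpolation=2)
cv2.imwrite("pics/tt.png",a)
cv2.imwrite("pics/tb.png",cv2.resize(t[200:290,250:360],None,fx=6,fy=6,interpolation=2))
cv2.imwrite("pics/st.png",cv2.resize(s[325:480,230:400],None,fx=3.8,fy=3.8,interpolation=2))
cv2.imwrite("pics/sb.png",cv2.resize(s[205:295,260:360],None,fx=6,fy=6,interpolation=2))
E
```

```text
(no output)
```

View pics/tt.png

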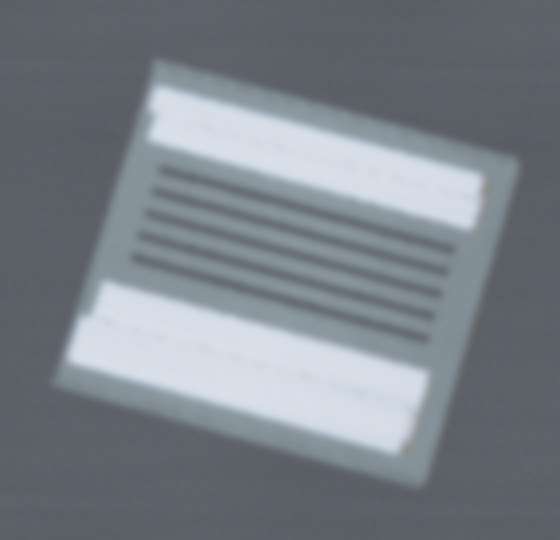

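View pics/tb.png

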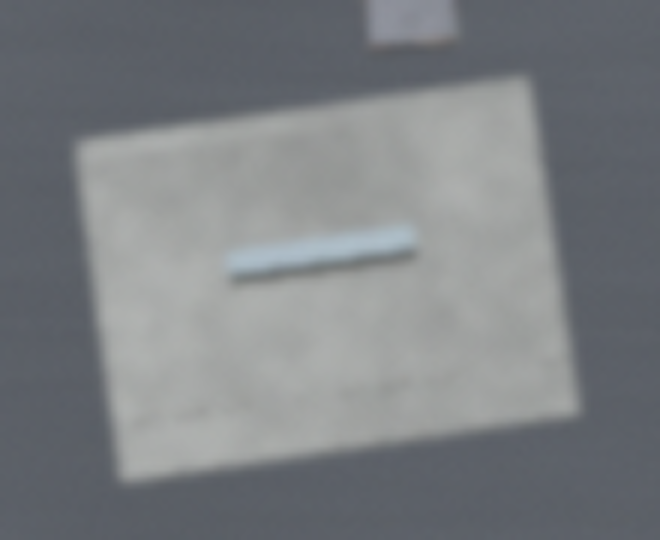

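View pics/st.png

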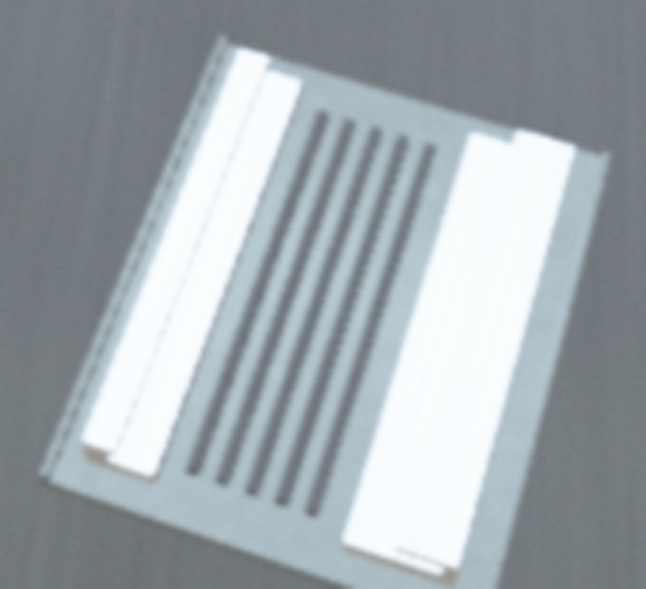

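View pics/sb.png

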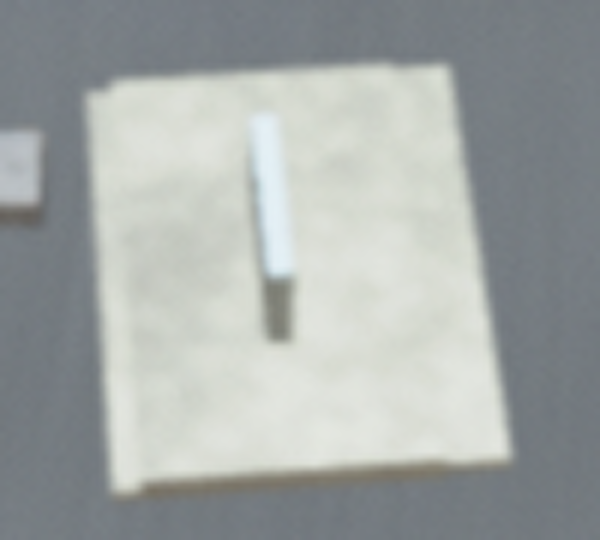

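```bash
cat > h.py <<'E'
import numpy as np,cv2
from plant import ctrl,viewer
def cloud(d,c):
    v,u=np.mgrid[0:480,0:640].astype(float);K=c["K"]
    P=np.stack([(u-K[0,2])/K[0,0]*d,(v-K[1,2])/K[1,1]*d,d],-1)
    return (P-c["t"])@c["R"]
def ray(uv,z,c):
    uv=np.atleast_2d(np.asarray(uv,float))
    r=np.c_[uv,np.ones(len(uv))]@np.linalg.inv(c["K"]).T@c["R"]
    o=-c["R"].T@c["t"]
    return o+r*((z-o[2])/r[:,2])[:,None]
E
python3 - <<'E'
from h import *
for n,bb,tb in (("top",(200,290,250,360),(195,330,85,225)),("side",(205,295,260,360),(325,480,230,400))):
    c={k:np.array(v) for k,v in viewer.calibration(n).items()}
    d=np.load(f"pics/{n}0.npy");im=np.load(f"pics/{n}0rgb.npy").astype(int);P=cloud(d,c)
    print(n,"bench z",np.median(P[...,2][(d>0)&(abs(P[...,2])<.02)]))
    for nm,b in(("board",bb),("tray",tb)):
        sl=np.s_[b[0]:b[1],b[2]:b[3]];z=P[sl][...,2]
        print(nm,np.histogram(z*1000,bins=np.arange(-6,66,3)))
    # board mask: warm grey
    sl=np.s_[bb[0]:bb[1],bb[2]:bb[3]];I=im[sl];Q=P[sl]
    m=((I[...,0]-I[...,2]>-8)&(I.sum(-1)>330)).astype(np.uint8)|((I.sum(-1)>480)&(Q[...,2]>.03)).astype(np.uint8)
    nl,lab,st,ce=cv2.connectedComponentsWithStats(m);k=1+st[1:,4].argmax();m=(lab==k).astype(np.uint8)
    cs=max(cv2.findContours(m,0,2)[0],key=cv2.contourArea)[:,0]+[bb[2],bb[0]]
    X=ray(cs,.006,c)[:,:2]
    r=cv2.minAreaRect((X*1000).astype(np.float32));print("board rect",r)
    rb=(I[...,2]>I[...,0]+8)&(I.sum(-1)>500)&(Q[...,2]>.03) if n=="top" else (Q[...,2]>.045)
    v,u=np.nonzero(rb);X=ray(np.c_[u+bb[2],v+bb[0]],.054,c)[:,:2];print("rib",len(u),cv2.minAreaRect((X*1000).astype(np.float32)),X.mean(0),"z",np.median(Q[rb][:,2]))
    sl=np.s_[tb[0]:tb[1],tb[2]:tb[3]];I=im[sl]
    hs=I.sum(-1);print(np.percentile(hs,[5,30,50,70,95]),I[5,5],I[80,70])
E
```

```text
top bench z 2.2618120983556048e-05
board (array([ 974, 1905, 1692,  879, 1068, 1374, 1038,  408,   85,   16,    6,
          3,    4,    3,    3,    3,    6,    2,   30,   56,   28,   17,
          1]), array([-6, -3,  0,  3,  6,  9, 12, 15, 18, 21, 24, 27, 30, 33, 36, 39, 42,
       45, 48, 51, 54, 57, 60, 63]))
tray (array([1907, 3729, 3552, 2105, 1670, 1292,  774,  706,  600,  348,   82,
         60,  204,  476,  511,  275,   68,    9,    0,    0,    0,    0,
          0]), array([-6, -3,  0,  3,  6,  9, 12, 15, 18, 21, 24, 27, 30, 33, 36, 39, 42,
       45, 48, 51, 54, 57, 60, 63]))
board rect ((561.9749755859375, -182.42965698242188), (154.59324645996094, 205.4222412109375), 9.454696655273438)
rib 113 ((570.1256103515625, -179.7801513671875), (9.013218879699707, 79.47932434082031), 9.41976547241211) [ 0.57002195 -0.17996151] z 0.052597390666823625
[287. 292. 298. 422. 669.] [ 92  97 103] [142 155 163]
side bench z 0.0002707344771978058
board (array([ 492, 2036, 1767,  500,  780, 1730, 1235,  196,   33,    8,    8,
          4,    8,    3,    5,    6,    6,    5,   11,   63,   47,    5,
          0]), array([-6, -3,  0,  3,  6,  9, 12, 15, 18, 21, 24, 27, 30, 33, 36, 39, 42,
       45, 48, 51, 54, 57, 60, 63]))
tray (array([1098, 5830, 4429, 1735, 3611, 1997, 1449, 1019, 1519,  562,   36,
         39,  254,  904, 1299,  431,   13,    0,    0,    0,    0,    0,
          0]), array([-6, -3,  0,  3,  6,  9, 12, 15, 18, 21, 24, 27, 30, 33, 36, 39, 42,
       45, 48, 51, 54, 57, 60, 63]))
board rect ((559.0971069335938, -183.11886596679688), (155.55322265625, 215.44529724121094), 9.504101753234863)
rib 166 ((553.5939331054688, -153.41981506347656), (207.25137329101562, 253.0862579345703), 0.4272489845752716) [ 0.56239005 -0.17249732] z 0.05406679875518513
[357. 370. 436. 568. 757.] [119 125 130] [181 198 207]
```

```bash
python3 - <<'E'
from h import *
for n,tb,th in (("top",(195,330,85,225),345),("side",(325,480,230,400),430)):
    c={k:np.array(v) for k,v in viewer.calibration(n).items()}
    d=np.load(f"pics/{n}0.npy");im=np.load(f"pics/{n}0rgb.npy").astype(int);P=cloud(d,c)
    sl=np.s_[tb[0]:tb[1],tb[2]:tb[3]];I=im[sl].sum(-1);Q=P[sl]
    m=cv2.morphologyEx((I>th).astype(np.uint8),3,np.ones((9,9)))
    cs=max(cv2.findContours(m,0,2)[0],key=cv2.contourArea)[:,0]+[tb[2],tb[0]]
    for z in(0.003,.014):
        print(n,z,cv2.minAreaRect((ray(cs,z,c)[:,:2]*1000).astype(np.float32)))
    q=cv2.approxPolyDP(cs[:,None].astype(np.float32),6,True)[:,0];print(q.tolist())
# in-tray profile
yaw=None
c={k:np.array(v) for k,v in viewer.calibration("top").items()}
E
```

```text
top 0.003 ((510.4563903808594, 201.62313842773438), (253.64535522460938, 224.63970947265625), 75.69923400878906)
top 0.014 ((509.7640075683594, 198.38853454589844), (251.73333740234375, 222.9462890625), 75.6992416381836)
[[123.0, 210.0], [98.0, 290.0], [189.0, 316.0], [213.0, 234.0]]
side 0.003 ((508.544677734375, 198.60415649414062), (260.8304748535156, 224.9049530029297), 75.9364013671875)
side 0.014 ((508.4355773925781, 203.2376251220703), (258.0760803222656, 222.52992248535156), 75.9364013671875)
[[287.0, 335.0], [240.0, 449.0], [310.0, 479.0], [361.0, 479.0], [390.0, 366.0]]
```

```bash
python3 - <<'E'
from h import *
from scipy.ndimage import map_coordinates as mc
o=np.array([.510,.2005]);a=np.radians(-14.2);ex=np.array([np.cos(a),np.sin(a)]);ey=np.array([-ex[1],ex[0]])
for n in("top","side"):
    c={k:np.array(v) for k,v in viewer.calibration(n).items()}
    d=np.load(f"pics/{n}0.npy");im=np.load(f"pics/{n}0rgb.npy").astype(float).sum(-1);P=cloud(d,c)
    q=(P[...,:2]-o);tx=q@ex*1000;ty=q@ey*1000;z=P[...,2]*1000
    k=(abs(ty)<80)&(abs(tx)<130)
    b=np.arange(-124,126,4)
    print(n,"zprof");print([(int(x),round(float(np.median(z[k&(abs(tx-x)<2)])),0)) for x in b if (k&(abs(tx-x)<2)).any()])
    def prof(zz,lo,hi):
        xs=np.arange(lo,hi,1.);r=[]
        for x in xs:
            y=np.linspace(-80,80,81);X=np.c_[o+np.outer(np.full(81,x/1000),ex)+np.outer(y/1000,ey),np.full(81,zz)]
            Y=X@c["R"].T+c["t"];uv=Y@c["K"].T;uv=uv[:,:2]/uv[:,2:]
            ok=uv[:,1]<479
            r.append(mc(im,[uv[ok,1],uv[ok,0]],order=1).mean())
        return xs,np.array(r)
    for nm,zz,lo,hi in(("groove38",.038,-120,-60),("ledgeedge20",.02,-60,-35),("kledge20",.02,35,60),("keep35",.035,50,125)):
        xs,r=prof(zz,lo,hi);print(nm,lo,np.round(r).astype(int).tolist())
E
```

```text
top zprof
[(-124, -0.0), (-120, -1.0), (-116, -1.0), (-112, -0.0), (-108, 13.0), (-104, 8.0), (-100, 7.0), (-96, 8.0), (-92, 34.0), (-88, 37.0), (-84, 38.0), (-80, 37.0), (-76, 38.0), (-72, 36.0), (-68, 37.0), (-64, 37.0), (-60, 20.0), (-56, 20.0), (-52, 19.0), (-48, 18.0), (-44, 19.0), (-40, 19.0), (-36, 10.0), (-32, 8.0), (-28, 7.0), (-24, 7.0), (-20, 12.0), (-16, 14.0), (-12, 7.0), (-8, 8.0), (-4, 12.0), (0, 10.0), (4, 7.0), (8, 8.0), (12, 14.0), (16, 10.0), (20, 8.0), (24, 10.0), (28, 13.0), (32, 8.0), (36, 7.0), (40, 12.0), (44, 12.0), (48, 7.0), (52, 8.0), (56, 7.0), (60, 19.0), (64, 19.0), (68, 19.0), (72, 19.0), (76, 22.0), (80, 35.0), (84, 34.0), (88, 35.0), (92, 35.0), (96, 8.0), (100, 7.0), (104, 8.0), (108, 13.0), (112, -0.0), (116, -0.0), (120, 0.0), (124, 0.0)]
groove38 -120 [293, 293, 293, 293, 293, 294, 295, 298, 303, 312, 324, 341, 360, 379, 396, 408, 416, 421, 425, 429, 433, 436, 439, 443, 450, 463, 482, 509, 541, 576, 608, 633, 649, 659, 665, 668, 669, 670, 670, 670, 669, 669, 669, 669, 669, 670, 670, 669, 669, 668, 668, 667, 667, 666, 665, 664, 662, 660, 659, 658]
[... 1735 characters left out ...]
756, 756, 756, 756, 756, 756, 757]
ledgeedge20 -60 [757, 757, 757, 757, 757, 756, 756, 756, 756, 757, 757, 757, 757, 756, 756, 756, 756, 755, 751, 742, 721, 686, 644, 609, 588]
kledge20 35 [452, 406, 377, 370, 381, 408, 449, 494, 534, 561, 577, 584, 586, 586, 584, 579, 569, 559, 564, 601, 659, 710, 739, 751, 755]
keep35 50 [558, 580, 632, 690, 729, 748, 754, 756, 757, 757, 757, 757, 757, 757, 758, 757, 757, 757, 756, 755, 753, 748, 740, 735, 738, 745, 752, 755, 756, 756, 756, 757, 757, 757, 758, 757, 757, 755, 751, 742, 722, 689, 650, 616, 592, 574, 553, 527, 508, 504, 512, 519, 509, 480, 441, 405, 380, 368, 364, 363, 363, 363, 363, 364, 364, 364, 364, 364, 364, 364, 365, 365, 365, 366, 366]
```

```bash
python3 - <<'E'
from h import *
from scipy.ndimage import map_coordinates as mc
o=np.array([.510,.2005]);a=np.radians(-14.2);ex=np.array([np.cos(a),np.sin(a)]);ey=np.array([-ex[1],ex[0]])
for n in("top","side"):
    c={k:np.array(v) for k,v in viewer.calibration(n).items()}
    im=np.load(f"pics/{n}0rgb.npy").astype(float).sum(-1)
    for nm,zz,xs,rng in(("groove",.038,np.arange(-88,-68,2),(-130,-90)),("groove",.038,np.arange(-88,-68,2),(90,135)),("keep",.035,np.arange(80,88,2),(-130,-90)),("keep",.035,np.arange(80,88,2),(90,135)),("ledge",.02,np.arange(-56,-44,2),(-130,-85)),("ledge",.02,np.arange(-56,-44,2),(85,135)),("base",.007,np.arange(-30,45,2),(-135,-70)),("base",.007,np.arange(-30,45,2),(70,135))):
        ys=np.arange(*rng,1.);r=[]
        for y in ys:
            X=np.c_[o+np.outer(xs/1000,ex)+y/1000*ey,np.full(len(xs),zz)]
            Y=X@c["R"].T+c["t"];uv=Y@c["K"].T;uv=uv[:,:2]/uv[:,2:]
            r.append(mc(im,[uv[:,1],uv[:,0]],order=1,mode="nearest").mean())
        g=np.diff(r);k=np.argsort(-abs(g))[:6];print(n,nm,rng[0],sorted([(float(ys[i]+.5),round(float(g[i]))) for i in k]))
    # yaw: groove back edge & keep lip position at ends
    for nm,zz,lo,hi in(("gback",.038,-105,-80),("gledge",.02,-50,-28),("lip",.035,65,82) ,("kback",.035,85,100)):
        out=[]
        for yc in(-90,-45,0,45,90):
            xs=np.arange(lo,hi,.5);y=np.linspace(yc-10,yc+10,11);r=[]
            for x in xs:
                X=np.c_[o+np.outer(np.full(11,x/1000),ex)+np.outer(y/1000,ey),np.full(11,zz)]
                Y=X@c["R"].T+c["t"];uv=Y@c["K"].T;uv=uv[:,:2]/uv[:,2:];r.append(mc(im,[uv[:,1],uv[:,0]],order=1,mode="nearest").mean())
            g=abs(np.diff(r));out.append(round(float((g**2*(xs[:-1]+.25)).sum()/(g**2).sum()),1))
        print(n,nm,out)
E
```

```text
top groove -130 [(-115.5, 20), (-114.5, 21), (-113.5, 24), (-112.5, 25), (-111.5, 23), (-110.5, 21)]
top groove 90 [(108.5, -32), (109.5, -40), (110.5, -44), (111.5, -44), (112.5, -42), (113.5, -37)]
top keep -130 [(-114.5, 23), (-113.5, 27), (-112.5, 32), (-111.5, 34), (-110.5, 29), (-109.5, 22)]
top keep 90 [(108.5, -31), (109.5, -36), (110.5, -39), (111.5, -39), (112.5, -36), (113.5, -34)]
top ledge -130 [(-113.5, 25), (-112.5, 30), (-111.5, 33), (-110.5, 32), (-109.5, 28), (-108.5, 22)]
top ledge 85 [(107.5, -21), (108.5, -27), (109.5, -32), (110.5, -33), (111.5, -31), (112.5, -25)]
top base -135 [(-127.5, 14), (-126.5, 17), (-125.5, 18), (-124.5, 17), (-123.5, 15), (-122.5, 11)]
top base 70 [(122.5, -13), (123.5, -17), (124.5, -19), (125.5, -19), (126.5, -18), (127.5, -15)]
top gback [-92.0, -92.0, -91.9, -92.0, -92.0]
top gledge [-36.8, -36.6, -36.5, -36.4, -36.6]
top lip [75.6, 74.5, 72.4, 72.6, 72.7]
top kback [93.6, 93.6, 93.6, 93.6, 93.6]
side groove -130 [(-115.5, 24), (-114.5, 50), (-113.5, 77), (-112.5, 89), (-111.5, 70), (-110.5, 38)]
side groove 90 [(107.5, -28), (108.5, -28), (112.5, -24), (113.5, -63), (114.5, -73), (115.5, -46)]
side keep -130 [(-115.5, 35), (-114.5, 57), (-113.5, 83), (-112.5, 83), (-111.5, 61), (-110.5, 31)]
side keep 90 [(107.5, -41), (108.5, -75), (109.5, -82), (110.5, -55), (130.5, -60), (131.5, -56)]
side ledge -130 [(-121.5, 32), (-120.5, 36), (-119.5, 31), (-113.5, 37), (-112.5, 41), (-111.5, 34)]
side ledge 85 [(107.5, -38), (108.5, -74), (109.5, -78), (110.5, -39), (112.5, 19), (125.5, -19)]
side base -135 [(-129.5, 21), (-128.5, 30), (-127.5, 35), (-126.5, 32), (-125.5, 23), (-105.5, -15)]
side base 70 [(97.5, 25), (98.5, 25), (121.5, -38), (122.5, -58), (123.5, -56), (124.5, -33)]
side gback [-94.4, -94.2, -94.2, -94.0, -94.0]
side gledge [-38.6, -38.6, -38.5, -38.5, -38.5]
side lip [73.1, 73.1, 73.2, 73.2, 73.3]
side kback [92.6, 93.0, 92.7, 92.9, 92.9]
```

```bash
cat >> h.py <<'E'
from scipy.spatial.transform import Rotation as Rn
def tool(yaw,tilt=0.,flip=False):
    # board axes: yaw about z then pitch -tilt about board y
    B=Rn.from_euler("z",yaw)*Rn.from_euler("y",-tilt)
    M=np.c_[[1,0,0],[0,0,-1],[0,1,0]].astype(float)
    if flip: M=M*np.array([-1,1,-1])
    return B*Rn.from_matrix(M)
def st():
    s=ctrl.get_state();return s,np.array(s["eef_pos"]),Rn.from_quat(s["tcp_rot"])
def move(p,R,R0=None,p0=None):
    s,p1,R1=st();p0=p1 if p0 is None else p0;R0=R1 if R0 is None else R0
    print("turn deg",np.round((R0.inv()*R).as_rotvec(degrees=True),2),"shift mm",np.round(R0.inv().apply(np.array(p)-p0)*1000,1))
def rep():
    s,p,R=st();print("t",round(s["time"],2),"p",np.round(p*1000,1),"F",np.round(s["contact_force"],1),"T",np.round(s["wrist_torque"],2),"open",round(s["opening"],3),"q",np.round(s["qpos"],2))
    return s,p,R
E
python3 - <<'E'
from h import *
s,p,R=rep();print(np.round(R.as_matrix(),3))
y=np.radians(9.45)
for f in(0,1):
    move([.5695,-.1805,.16],tool(y,0,f)); 
E
```

```text
t 0.1 p [ 300. -604.  230.] F [ 0.   0.1 -0.8] T [-0.01  0.05  0.04] open 0.998 q [-1.26  0.29  1.58  0.    1.28 -0.15]
[[ 0.445 -0.001  0.896]
 [-0.896  0.002  0.445]
 [-0.002 -1.     0.   ]]
turn deg [ -0.1  -73.05  -0.09] shift mm [-259.4   70.8  429.7]
turn deg [ 1.0000e-01  1.0695e+02 -1.0000e-01] shift mm [-259.4   70.8  429.7]
```

Emit:
{"name": "step_arm", "arguments": {"rows": [[[0, -73, 0], [-259.4, 70, 429.7], 0], [[0, -73, 0], [-259.4, 70, 429.7], 0], [[0, -73, 0], [-259.4, 70, 429.7], 0], [[0, -73, 0], [-259.4, 70, 429.7], 0], [[0, -73, 0], [-259.4, 70, 429.7], 0], [[0, -73, 0], [-259.4, 70, 429.7], 0], [[0, -73, 0], [-259.4, 70, 429.7], 0], [[0, -73, 0], [-259.4, 70, 429.7], 0], [[0, -73, 0], [-259.4, 70, 429.7], 0], [[0, -73, 0], [-259.4, 70, 429.7], 0]]}}

```text
time: 0.93
eef_pos: [0.5222, -0.2544, 0.1731]
tcp_rot: [-0.705, -0.051, 0.052, 0.705]
contact_force: [-0.0, -0.7, -0.2]
opening: 0.994
```

```bash
python3 - <<'E'
from h import *
s,p,R=rep()
move([.5695,-.1805,.16],tool(np.radians(9.45)))
E
```

```text
t 0.93 p [ 522.2 -254.4  173.1] F [-0.  -0.7 -0.2] T [-0.02  0.    0.  ] open 0.994 q [-0.63  0.14  1.86 -0.    1.14 -0.77]
turn deg [-0.02 -1.08 -0.02] shift mm [57.5 13.1 66.2]
```

Emit:
{"name": "step_arm", "arguments": {"rows": [[[0, 0, 0], [45, 12, 50], 0], [[0, 0, 0], [45, 12, 50], 0], [[0, 0, 0], [45, 12, 50], 0], [[0, 0, 0], [45, 12, 50], 0]]}}

```text
time: 1.27
eef_pos: [0.5593, -0.1991, 0.1607]
tcp_rot: [-0.705, -0.05, 0.051, 0.706]
contact_force: [-0.1, 0.0, -0.9]
opening: 0.998
```

```bash
python3 - <<'E'
from h import *
p,d=viewer.read_camera("top");cv2.imwrite("pics/top1.png",p[:,:,::-1])
s,p,R=rep()
move([.5695,-.1805,.16],tool(np.radians(9.45)))
move([.5695,-.1805,.022],tool(np.radians(9.45)))
E
```

```text
t 1.32 p [ 559.1 -200.3  161.3] F [ 0.4 -1.1  0.1] T [-0.04  0.01 -0.05] open 1.001 q [-0.51  0.18  1.84 -0.    1.13 -0.66]
turn deg [-0.01 -1.35 -0.07] shift mm [13.1  1.2 18.2]
turn deg [-0.01 -1.35 -0.07] shift mm [ 13.2 139.2  18.1]
```

View pics/top1.png

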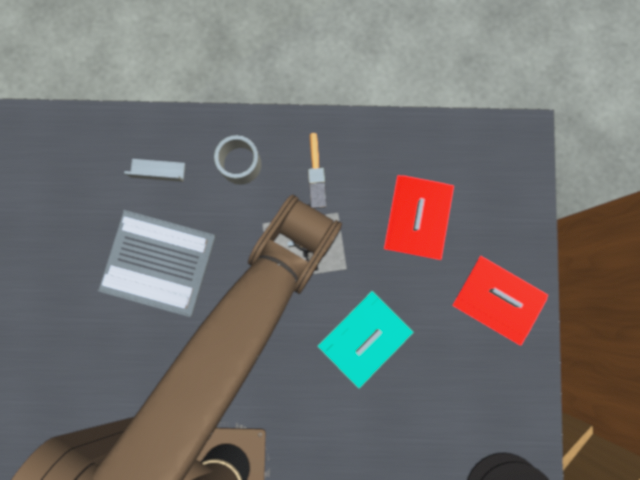

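Emit:
{"name": "step_arm", "arguments": {"rows": [[[0, -1.35, 0], [13.2, 20, 18.1], 0], [[0, -1.35, 0], [13.2, 60, 18.1], 0], [[0, -1.35, 0], [13.2, 95, 18.1], 0], [[0, -1.35, 0], [13.2, 95, 18.1], 0], [[0, -1.35, 0], [13.2, 95, 18.1], 0], [[0, -1.35, 0], [13.2, 95, 18.1], 0]]}}

```text
time: 1.82
eef_pos: [0.5707, -0.1826, 0.0688]
tcp_rot: [0.705, 0.058, -0.056, -0.704]
contact_force: [-0.9, -0.2, -0.0]
opening: 1.001
```

```bash
python3 - <<'E'
from h import *
p,d=viewer.read_camera("side");cv2.imwrite("pics/side1.png",cv2.resize(p[130:300,220:400,::-1],None,fx=4,fy=3.5))
s,p,R=rep()
for i in range(3):
    move([.5695,-.1805,.022],tool(np.radians(9.45)))
E
```

```text
t 1.87 p [ 571.5 -182.8   69.8] F [-0.3 -0.5  0.8] T [ 0.01 -0.01 -0.01] open 0.999 q [-0.48  0.3   1.88 -0.    0.96 -0.64]
turn deg [ 0.18 -0.16  0.23] shift mm [-1.8 47.8  2.7]
turn deg [ 0.18 -0.16  0.23] shift mm [-1.8 47.8  2.7]
turn deg [ 0.18 -0.16  0.23] shift mm [-1.8 47.8  2.7]
```

View pics/side1.png

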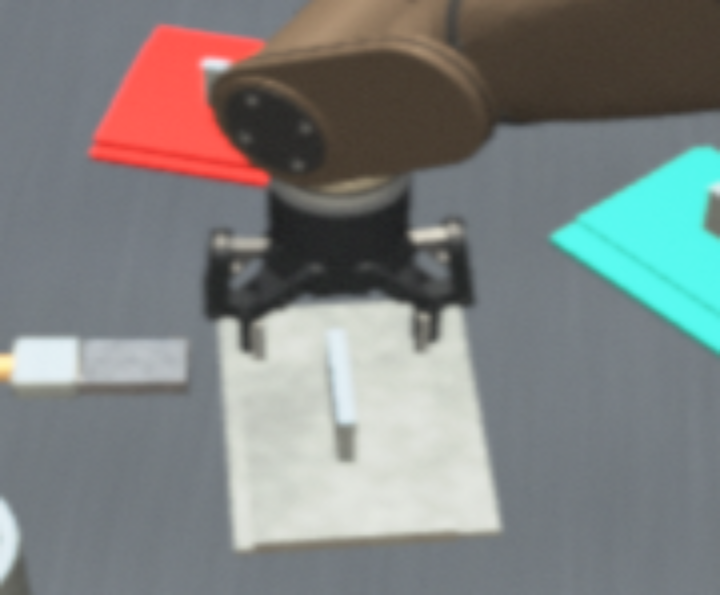

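Emit:
{"name": "step_arm", "arguments": {"rows": [[[0, 0, 0], [-1.5, 25, 2], 0], [[0, 0, 0], [-1.5, 40, 2], 0], [[0, 0, 0], [-1.5, 47, 2], 0], [[0, 0, 0], [-1.5, 47, 2], 0], [[0, 0, 0], [-1.5, 47, 2], 0]]}}

```text
time: 2.28
eef_pos: [0.5692, -0.18, 0.0216]
tcp_rot: [0.705, 0.059, -0.057, -0.704]
contact_force: [0.6, 0.4, 0.3]
opening: 1.001
```

Emit:
{"name": "step_arm", "arguments": {"rows": [[[0, 0, 0], [0, 0, 0], 0.6], [[0, 0, 0], [0, 0, 0], 0.8], [[0, 0, 0], [0, 0, 0], 0.85], [[0, 0, 0], [0, 0, 0], 0.9], [[0, 0, 0], [0, 0, 0], 1], [[0, 0, 0], [0, 0, 0], 1], [[0, 0, 0], [0, 0, 0], 1], [[0, 0, 0], [0, 0, 0], 1]], "newtons": 40}}

```text
time: 2.95
eef_pos: [0.5683, -0.1792, 0.02]
tcp_rot: [0.705, 0.058, -0.058, -0.705]
contact_force: [-0.0, -0.7, 1.1]
opening: 0.107
```

```bash
python3 - <<'E'
from h import *
p,d=viewer.read_camera("side");cv2.imwrite("pics/side2.png",cv2.resize(p[130:300,220:400,::-1],None,fx=4,fy=3.5))
s,p,R=rep();print(R.as_matrix().round(3))
E
```

```text
t 3.0 p [ 568.3 -179.2   20. ] F [1.4 0.6 2.1] T [ 0.03 -0.05 -0.  ] open 0.113 q [-0.48  0.37  1.89  0.    0.87 -0.64]
[[ 0.987  0.    -0.163]
 [ 0.163 -0.     0.987]
 [ 0.    -1.    -0.   ]]
```

View pics/side2.png

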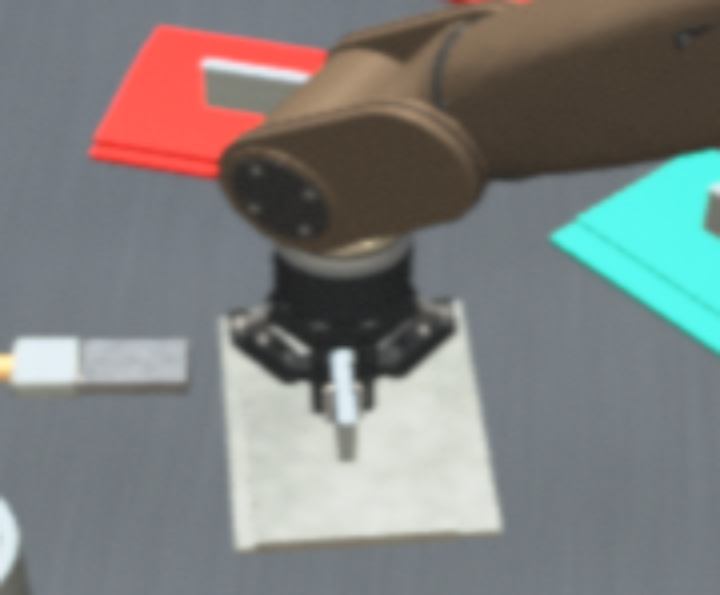

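Emit:
{"name": "step_arm", "arguments": {"rows": [[[0, 0, 0], [0, 0, 0], 1], [[0, 0, 0], [0, 0, 0], 1], [[0, 0, 0], [0, -10, 0], 1], [[0, 0, 0], [0, -40, 0], 1], [[0, 0, 0], [0, -80, 0], 1], [[0, 0, 0], [0, -110, 0], 1], [[0, 0, 0], [0, -110, 0], 1], [[0, 0, 0], [0, -110, 0], 1]], "newtons": 110}}

```text
time: 3.67
eef_pos: [0.5685, -0.1794, 0.131]
tcp_rot: [0.705, 0.059, -0.057, -0.704]
contact_force: [-0.3, 0.6, -5.5]
opening: 0.102
```

```bash
python3 - <<'E'
from h import *
s,p,R=rep()
a=np.radians(-14.2);o=np.array([.510,.2005])+.0117*np.array([np.cos(a),np.sin(a)]);print("insert origin",o)
move([*o,.13],tool(a))
move([*o,.13],tool(a,.16))
E
```

```text
t 3.67 p [ 568.5 -179.4  131. ] F [-0.3  0.6 -5.5] T [0.02 0.03 0.01] open 0.102 q [-0.48  0.21  1.86 -0.    1.07 -0.64]
insert origin [0.52134251 0.1976299 ]
turn deg [ 0.07 23.57  0.14] shift mm [ 14.9   0.4 379.7]
turn deg [-1.82 23.53 -8.9 ] shift mm [ 14.9   0.4 379.7]
```

```bash
cat >> h.py <<'E'
A=np.radians(-14.2);EX=np.array([np.cos(A),np.sin(A),0]);EY=np.array([-EX[1],EX[0],0])
O=np.array([.52134,.19763,0])
REL=np.array([-82.,0,-14.])/1000   # tip rel TCP in board axes
def Bof(tilt,yaw=A): return Rn.from_euler("z",yaw)*Rn.from_euler("y",-tilt)
def tcp_for(tipx,tipz,tilt,y=1.):
    "insert-frame tip (mm) -> world tcp"
    return O+EX*tipx/1000+EY*y/1000+np.array([0,0,tipz/1000])-Bof(tilt).apply(REL)
def tip():
    s,p,R=rep();M=R.as_matrix();b=np.c_[M[:,0],M[:,2],-M[:,1]]
    t=p+b@REL-O;tilt=np.arctan2(M[2,0],np.hypot(M[0,0],M[1,0]));yaw=np.degrees(np.arctan2(M[1,0],M[0,0]))
    f=np.array(s["contact_force"])
    print("tip ins x %.1f y %.1f z %.1f tilt %.3f yaw %.2f | Fx %.1f Fy %.1f Fz %.1f"%(t@EX*1e3,t@EY*1e3,t[2]*1e3,tilt,yaw,f@EX,f@EY,f[2]))
E
python3 - <<'E'
from h import *
tip()
q=tcp_for(-60,90,.16);print(q);move(q,tool(A,.16))
E
```

```text
t 3.67 p [ 568.5 -179.4  131. ] F [-0.3  0.6 -5.5] T [0.02 0.03 0.01] open 0.102 q [-0.48  0.21  1.86 -0.    1.07 -0.64]
tip ins x 63.1 y -386.7 z 116.9 tilt 0.002 yaw 9.38 | Fx -0.4 Fy 0.5 Fz -5.5
[0.53973544 0.19400676 0.11688527]
turn deg [-1.82 23.53 -8.9 ] shift mm [ 32.4  13.6 373.1]
```

Emit:
{"name": "step_arm", "arguments": {"rows": [[[-0.1, 1, -0.4], [1, 0, 12], 1], [[-0.3, 3, -1], [3, 0, 36], 1], [[-0.5, 5.5, -2], [6, 0, 70], 1], [[-0.7, 8, -3.2], [9, 0, 106], 1], [[-0.9, 11, -4.4], [12, 0, 142], 1], [[-1.1, 14, -5.4], [16, 0, 178], 1], [[-1.3, 16.5, -6.4], [20, 0, 214], 1], [[-1.5, 19, -7.4], [24, 0, 250], 1], [[-1.7, 21, -8.2], [27, 0, 286], 1], [[-1.8, 22.5, -8.6], [29.5, 0, 318], 1]]}}

```text
time: 4.5
eef_pos: [0.5413, 0.1412, 0.1251]
tcp_rot: [0.708, -0.031, 0.132, -0.693]
contact_force: [0.3, -0.3, -5.8]
opening: 0.103
```

```bash
python3 - <<'E'
from h import *
tip()
q=tcp_for(-60,90,.16);print(q);move(q,tool(A,.16))
E
```

```text
t 4.5 p [541.3 141.2 125.1] F [ 0.3 -0.3 -5.8] T [ 0.1   0.14 -0.  ] open 0.103 q [ 0.1   0.08  2.02 -0.06  0.9   0.36]
tip ins x -46.0 y -51.2 z 99.5 tilt 0.144 yaw -13.22 | Fx 0.4 Fy -0.2 Fz -5.8
[0.53973544 0.19400676 0.11688527]
turn deg [ 0.07  0.97 -0.91] shift mm [-14.6   6.   51.1]
```

Emit:
{"name": "step_arm", "arguments": {"rows": [[[0, 0, 0], [0, 0, 0], 1], [[0, 0, 0], [0, 0, 0], 1], [[0, 0, 0], [0, 0, 0], 1]]}}

```text
time: 4.75
eef_pos: [0.5431, 0.1392, 0.1265]
tcp_rot: [0.708, -0.029, 0.132, -0.693]
contact_force: [0.9, 0.2, -5.1]
opening: 0.098
```

```bash
python3 - <<'E'
from h import *
tip()
q=tcp_for(-60,90,.16);print(q);move(q,tool(A,.16))
E
```

```text
t 4.75 p [543.1 139.2 126.5] F [ 0.9  0.2 -5.1] T [-0.01  0.21 -0.01] open 0.098 q [ 0.09  0.08  2.02 -0.06  0.9   0.36]
tip ins x -43.7 y -52.9 z 100.7 tilt 0.146 yaw -13.10 | Fx 0.8 Fy 0.4 Fz -5.1
[0.53973544 0.19400676 0.11688527]
turn deg [ 0.06  1.09 -0.78] shift mm [-16.9   7.   52.7]
```

Emit:
{"name": "step_arm", "arguments": {"rows": [[[0, 0.5, -0.4], [-5, 0, 20], 1], [[0, 1.1, -0.8], [-12, 0, 40], 1], [[0, 1.1, -0.8], [-17, 3, 52.5], 1], [[0, 1.1, -0.8], [-17, 7, 52.5], 1], [[0, 1.1, -0.8], [-17, 7, 52.5], 1], [[0, 1.1, -0.8], [-17, 7, 52.5], 1]]}}

```text
time: 5.25
eef_pos: [0.5415, 0.1925, 0.1188]
tcp_rot: [0.707, -0.031, 0.145, -0.692]
contact_force: [0.4, 0.0, -5.2]
opening: 0.099
```

```bash
python3 - <<'E'
from h import *
for n in("top","side"):
    p,d=viewer.read_camera(n);cv2.imwrite(f"pics/{n}3.png",p[:,:,::-1])
tip()
q=tcp_for(-64,40,.16);print(q);move(q,tool(A,.16))
E
```

```text
t 5.35 p [542.2 192.8 119.8] F [-0.7 -0.4 -5.6] T [0.06 0.2  0.02] open 0.097 q [ 0.2   0.12  2.   -0.09  0.88  0.5 ]
tip ins x -57.2 y 0.6 z 92.5 tilt 0.166 yaw -14.38 | Fx -0.6 Fy -0.6 Fz -5.6
[0.53585766 0.19498799 0.06688527]
turn deg [-0.03 -0.17  0.33] shift mm [-15.3  51.1   0.5]
```

View pics/side3.png

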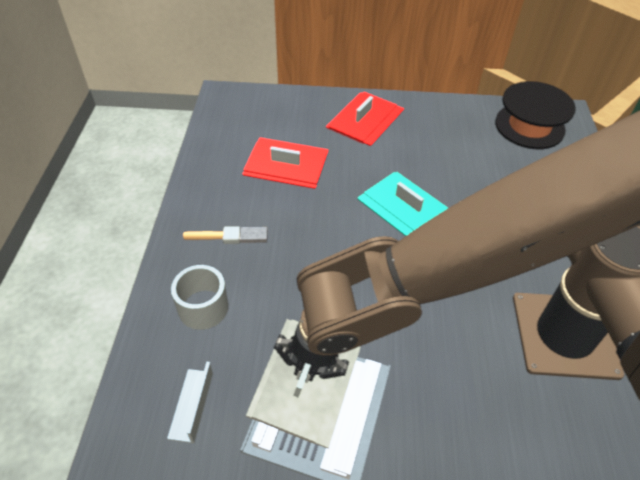

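View pics/top3.png

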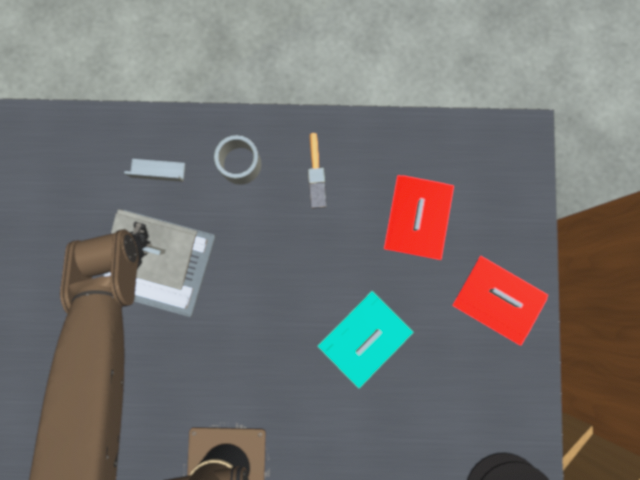

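```bash
cat >> h.py <<'E'
def overlay(fn,nms=("top","side"),crop=None):
    s,p,R=st();M=R.as_matrix();b=np.c_[M[:,0],M[:,2],-M[:,1]]
    org=p-b@np.array([0,0.0,.020])
    for n in nms:
        im,d=viewer.read_camera(n);im=np.ascontiguousarray(im[:,:,::-1]);c={k:np.array(v) for k,v in viewer.calibration(n).items()}
        sc=4;
        x0,y0,w,h=crop[n];big=cv2.resize(im[y0:y0+h,x0:x0+w],None,fx=sc,fy=sc,interpolation=2)
        for x1,x2,z,col in((-58,58,12,(0,0,255)),(-82,-58,9,(0,255,0)),(58,68,6,(255,0,0)),(-5,5,54,(0,255,255))):
            yy=40 if z==54 else 100
            X=org+np.array([[x1,-yy,z],[x2,-yy,z],[x2,yy,z],[x1,yy,z]])/1000@b.T
            uv=(X@c["R"].T+c["t"])@c["K"].T;uv=uv[:,:2]/uv[:,2:]
            cv2.polylines(big,[np.int32(((uv-[x0,y0])+.5)*sc)],True,col,1)
        cv2.imwrite(f"pics/{n}{fn}.png",big)
CR={"top":(70,180,170,140),"side":(220,310,190,150)}
E
python3 - <<'E'
from h import *
overlay("4",crop=CR)
E
```

```text
(no output)
```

View pics/top4.png

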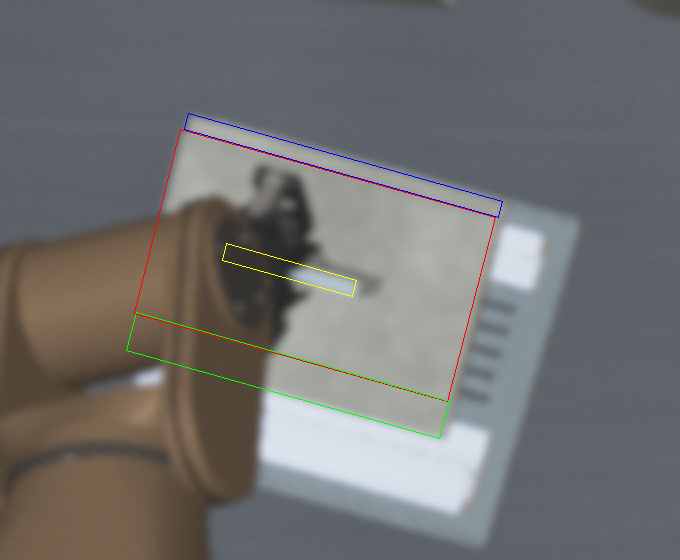

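View pics/side4.png

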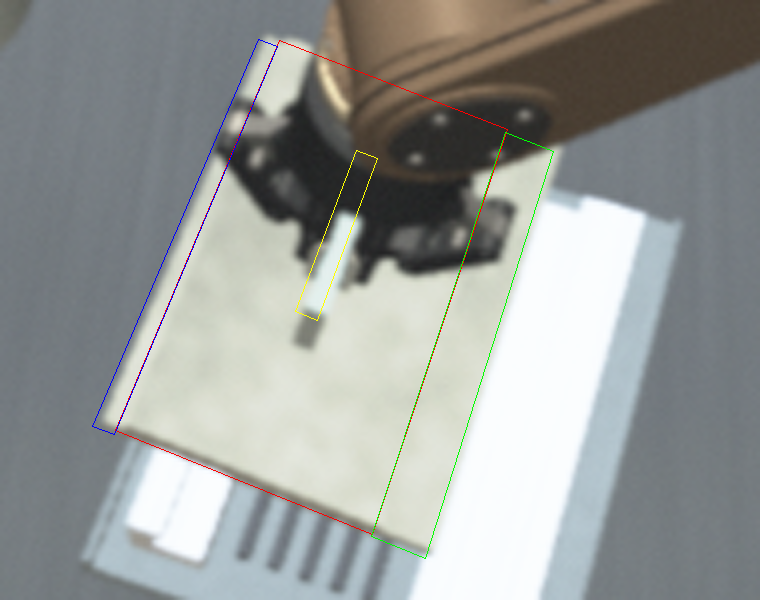

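Emit:
{"name": "step_arm", "arguments": {"rows": [[[0, 0, 0], [-4, 15, 0.5], 1], [[0, 0, 0], [-10, 35, 0.5], 1], [[0, 0, 0], [-15, 51, 0.5], 1], [[0, 0, 0], [-15, 51, 0.5], 1], [[0, 0, 0], [-15, 51, 0.5], 1]]}}

```text
time: 5.87
eef_pos: [0.5353, 0.1957, 0.0665]
tcp_rot: [0.706, -0.03, 0.145, -0.692]
contact_force: [-0.1, 0.2, -5.9]
opening: 0.1
```

```bash
python3 - <<'E'
from h import *
tip()
q=tcp_for(-64,26,.16);print(q);move(q,tool(A,.16))
E
```

```text
t 5.87 p [535.3 195.7  66.5] F [-0.1  0.2 -5.9] T [ 0.12  0.2  -0.  ] open 0.1 q [ 0.2   0.19  2.03 -0.1   0.78  0.52]
tip ins x -64.6 y 1.7 z 39.3 tilt 0.164 yaw -14.29 | Fx -0.1 Fy 0.2 Fz -5.9
[0.53585766 0.19498799 0.05288527]
turn deg [-0.01 -0.09  0.24] shift mm [-1.5 13.6 -0.5]
```

Emit:
{"name": "step_arm", "arguments": {"rows": [[[0, 0, 0], [0, 4, -0.5], 1], [[0, 0, 0], [-1, 9, -0.5], 1], [[0, 0, 0], [-1.5, 13.5, -0.5], 1], [[0, 0, 0], [-1.5, 13.5, -0.5], 1], [[0, 0, 0], [-1.5, 13.5, -0.5], 1]]}}

```text
time: 6.28
eef_pos: [0.5366, 0.1955, 0.0538]
tcp_rot: [0.706, -0.029, 0.146, -0.692]
contact_force: [0.1, -0.1, -5.2]
opening: 0.101
```

```bash
python3 - <<'E'
from h import *
tip()
overlay("5",crop=CR)
q=tcp_for(-76,26,.16);move(q,tool(A,.16))
E
```

```text
t 6.28 p [536.6 195.5  53.8] F [ 0.1 -0.1 -5.2] T [ 0.06  0.2  -0.  ] open 0.101 q [ 0.2   0.21  2.03 -0.1   0.75  0.52]
tip ins x -63.2 y 1.8 z 26.4 tilt 0.166 yaw -14.28 | Fx 0.1 Fy -0.0 Fz -5.2
turn deg [-0.09 -0.08  0.39] shift mm [-12.9  -0.9  -0.9]
```

View pics/side5.png

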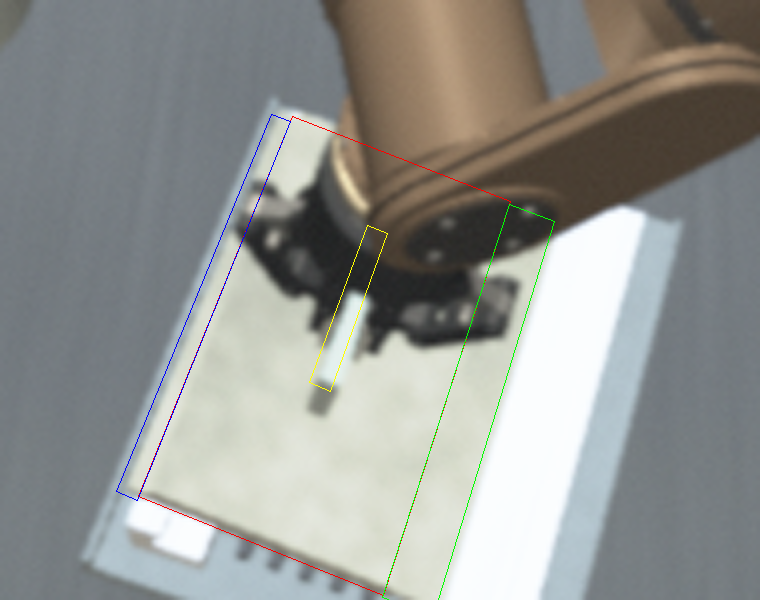

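View pics/top5.png

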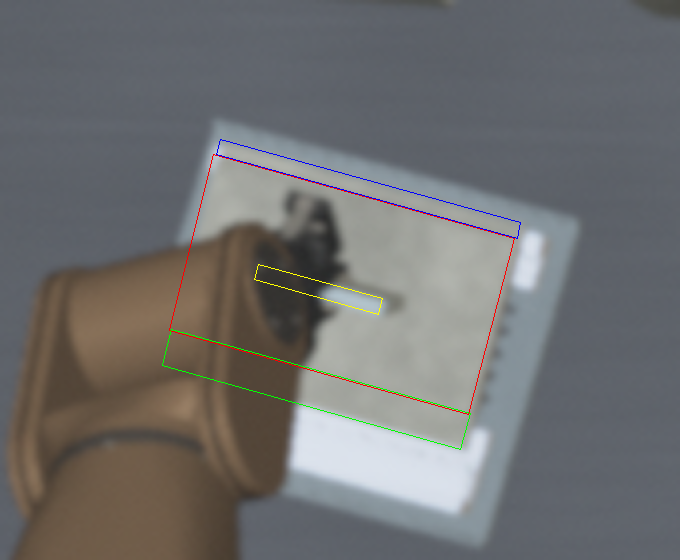

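Emit:
{"name": "step_arm", "arguments": {"rows": [[[0, 0, 0.2], [-2, 0, 0], 1], [[0, 0, 0.2], [-4, -0.3, 0], 1], [[0, 0, 0.2], [-6, -0.6, 0], 1], [[0, 0, 0.2], [-7.5, -0.9, 0], 1], [[0, 0, 0.2], [-9, -1.1, 0], 1], [[0, 0, 0.2], [-9, -1.1, 0], 1]]}}

```text
time: 6.88
eef_pos: [0.5274, 0.1979, 0.0534]
tcp_rot: [0.706, -0.03, 0.144, -0.693]
contact_force: [-0.3, -0.3, -5.0]
opening: 0.1
```

```bash
python3 - <<'E'
from h import *
tip()
E
```

```text
t 6.88 p [527.4 197.9  53.4] F [-0.3 -0.3 -5. ] T [0.07 0.21 0.03] open 0.1 q [ 0.21  0.2   2.05 -0.1   0.75  0.53]
tip ins x -72.8 y 1.9 z 26.3 tilt 0.162 yaw -14.27 | Fx -0.2 Fy -0.4 Fz -5.0
```

Now 1 mm steps through the mouth.

Emit:
{"name": "step_arm", "arguments": {"rows": [[[0, 0, 0], [-1, -0.1, 0], 1], [[0, 0, 0], [-2, -0.2, 0], 1], [[0, 0, 0], [-3, -0.4, 0], 1], [[0, 0, 0], [-4, -0.5, 0], 1], [[0, 0, 0], [-4, -0.5, 0], 1]]}}

```text
time: 7.3
eef_pos: [0.5237, 0.1988, 0.0532]
tcp_rot: [0.706, -0.031, 0.145, -0.693]
contact_force: [0.0, 0.9, -5.6]
opening: 0.104
```

```bash
python3 - <<'E'
from h import *
tip()
E
```

```text
t 7.3 p [523.7 198.8  53.2] F [ 0.   0.9 -5.6] T [ 0.07  0.21 -0.  ] open 0.104 q [ 0.21  0.19  2.06 -0.1   0.75  0.53]
tip ins x -76.7 y 1.9 z 26.1 tilt 0.163 yaw -14.28 | Fx -0.2 Fy 0.9 Fz -5.6
```

Emit:
{"name": "step_arm", "arguments": {"rows": [[[0, 0, 0], [-1, -0.1, 0], 1], [[0, 0, 0], [-2, -0.3, 0], 1], [[0, 0, 0], [-3, -0.5, 0], 1], [[0, 0, 0], [-3, -0.5, 0], 1]]}}

```text
time: 7.63
eef_pos: [0.5221, 0.1997, 0.054]
tcp_rot: [0.705, -0.029, 0.146, -0.693]
contact_force: [3.2, 2.4, -4.1]
opening: 0.103
```

```bash
python3 - <<'E'
from h import *
tip()
E
```

```text
t 7.63 p [522.1 199.7  54. ] F [ 3.2  2.4 -4.1] T [ 0.42 -0.41 -0.07] open 0.103 q [ 0.22  0.19  2.06 -0.11  0.75  0.54]
tip ins x -78.4 y 2.3 z 26.7 tilt 0.166 yaw -14.29 | Fx 2.5 Fy 3.1 Fz -4.1
```

Emit:
{"name": "step_arm", "arguments": {"rows": [[[0, 0, 0], [-0.5, -0.1, 0], 1], [[0, 0, 0], [-1, -0.1, 0], 1], [[0, 0, 0], [-1, -0.1, 0], 1], [[0, 0, 0], [-1, -0.1, 0], 1]]}}

```text
time: 7.97
eef_pos: [0.5211, 0.1998, 0.0539]
tcp_rot: [0.706, -0.029, 0.145, -0.693]
contact_force: [4.0, -5.3, -5.3]
opening: 0.098
```

```bash
python3 - <<'E'
from h import *
tip()
E
```

```text
t 7.97 p [521.1 199.8  53.9] F [ 4.  -5.3 -5.3] T [-0.56 -0.68 -0.  ] open 0.098 q [ 0.22  0.19  2.06 -0.11  0.75  0.54]
tip ins x -79.3 y 2.1 z 26.6 tilt 0.165 yaw -14.26 | Fx 5.2 Fy -4.2 Fz -5.3
```

Emit:
{"name": "step_arm", "arguments": {"rows": [[[0, 0, 0], [-0.5, -0.1, 0], 1], [[0, 0, 0], [-1, -0.1, 0], 1], [[0, 0, 0], [-1, -0.1, 0], 1], [[0, 0, 0], [-1, -0.1, 0], 1]]}}

```text
time: 8.3
eef_pos: [0.5205, 0.2002, 0.054]
tcp_rot: [0.705, -0.03, 0.146, -0.693]
contact_force: [8.1, 4.3, -4.5]
opening: 0.098
```

```bash
python3 - <<'E'
from h import *
tip()
E
```

```text
t 8.3 p [520.5 200.2  54. ] F [ 8.1  4.3 -4.5] T [-1.01 -0.66 -0.53] open 0.098 q [ 0.22  0.19  2.06 -0.11  0.74  0.54]
tip ins x -80.0 y 2.5 z 26.6 tilt 0.166 yaw -14.35 | Fx 6.8 Fy 6.1 Fz -4.5
```

Emit:
{"name": "step_arm", "arguments": {"rows": [[[0, 0, 0], [0, 0, 0], 1]]}}

```text
time: 8.38
eef_pos: [0.5205, 0.2002, 0.0539]
tcp_rot: [0.705, -0.03, 0.146, -0.693]
contact_force: [9.0, 3.2, -7.4]
opening: 0.097
```

Emit:
{"name": "step_arm", "arguments": {"rows": [[[0, 0, 0], [0, 0, 0], 1]]}}

```text
time: 8.47
eef_pos: [0.5205, 0.2001, 0.054]
tcp_rot: [0.705, -0.03, 0.146, -0.693]
contact_force: [8.7, 2.2, -8.7]
opening: 0.104
```

Emit:
{"name": "step_arm", "arguments": {"rows": [[[0, 0, 0], [0, 0, 0], 1]]}}

```text
time: 8.55
eef_pos: [0.5205, 0.2001, 0.0539]
tcp_rot: [0.705, -0.03, 0.146, -0.693]
contact_force: [8.5, 0.3, -9.9]
opening: 0.098
```

```bash
python3 - <<'E'
from h import *
tip()
overlay("6",crop=CR)
tip()
E
```

```text
t 8.55 p [520.5 200.1  53.9] F [ 8.5  0.3 -9.9] T [-1.53 -0.56 -0.67] open 0.098 q [ 0.22  0.19  2.06 -0.11  0.74  0.54]
tip ins x -80.0 y 2.4 z 26.6 tilt 0.166 yaw -14.33 | Fx 8.2 Fy 2.4 Fz -9.9
t 8.65 p [520.5 200.1  53.9] F [ 2.9 -3.6 -2.5] T [ 1.16 -1.12  0.2 ] open 0.099 q [ 0.22  0.19  2.06 -0.11  0.74  0.54]
tip ins x -80.0 y 2.4 z 26.6 tilt 0.166 yaw -14.32 | Fx 3.7 Fy -2.8 Fz -2.5
```

View pics/side6.png

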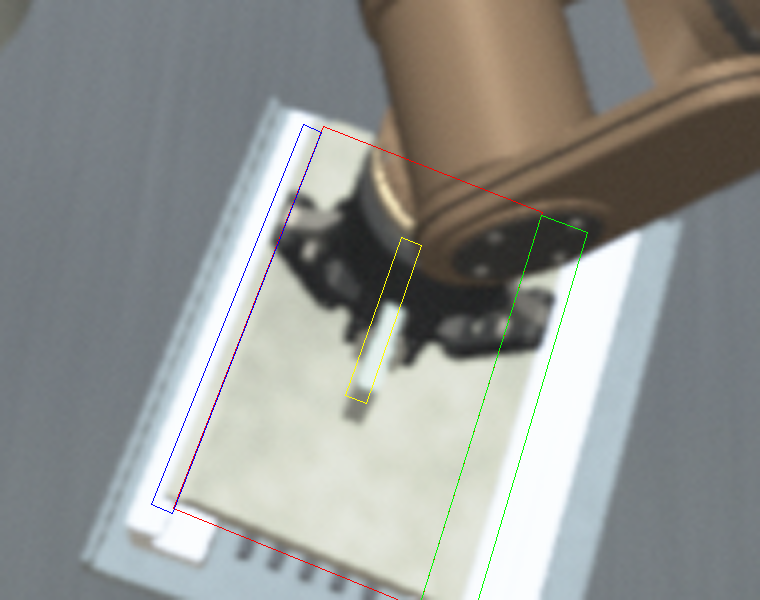

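```bash
cat >> h.py <<'E'
def delta(x0,z0,t0,x1,z1,t1):
    move(tcp_for(x1,z1,t1),tool(A,t1),tool(A,t0),tcp_for(x0,z0,t0))
E
python3 - <<'E'
from h import *
s,p,R=st();print(R.as_matrix().round(4))
delta(-80,26.6,.166,-80,25.6,.14)
E
```

```text
[[ 0.9556  0.1609  0.2469]
 [-0.244  -0.0378  0.969 ]
 [ 0.1653 -0.9862  0.0031]]
turn deg [-0.   -0.    1.49] shift mm [ 0.2  3.1 -0. ]
```

Emit:
{"name": "step_arm", "arguments": {"rows": [[[0, 0, 0], [0, 0.5, 0], 1], [[0, 0, 0], [0, 1, 0], 1], [[0, 0, 0.7], [0.1, 2, 0], 1], [[0, 0, 1.5], [0.2, 3.1, 0], 1], [[0, 0, 1.5], [0.2, 3.1, 0], 1]]}}

```text
time: 9.07
eef_pos: [0.5215, 0.2, 0.0513]
tcp_rot: [0.705, -0.039, 0.137, -0.695]
contact_force: [0.5, 3.0, -1.8]
opening: 0.104
```

```bash
python3 - <<'E'
from h import *
tip()
E
```

```text
t 9.07 p [521.5 200.   51.3] F [ 0.5  3.  -1.8] T [-0.79 -0.11 -0.06] open 0.104 q [ 0.21  0.2   2.05 -0.09  0.77  0.52]
tip ins x -79.6 y 2.5 z 26.1 tilt 0.139 yaw -14.31 | Fx -0.3 Fy 3.0 Fz -1.8
```

Emit:
{"name": "step_arm", "arguments": {"rows": [[[0, 0, 0], [0, 0, 0], 1]]}}

```text
time: 9.15
eef_pos: [0.5213, 0.2, 0.0512]
tcp_rot: [0.705, -0.039, 0.137, -0.695]
contact_force: [4.3, -0.3, -1.3]
opening: 0.103
```

```bash
python3 - <<'E'
from h import *
tip()
E
```

```text
t 9.15 p [521.3 200.   51.2] F [ 4.3 -0.3 -1.3] T [ 0.58 -0.94  0.08] open 0.103 q [ 0.21  0.2   2.05 -0.09  0.77  0.52]
tip ins x -79.8 y 2.5 z 25.9 tilt 0.140 yaw -14.29 | Fx 4.3 Fy 0.8 Fz -1.3
```

Emit:
{"name": "step_arm", "arguments": {"rows": [[[0, 0, 0], [0, 0, 0], 1]]}}

```text
time: 9.23
eef_pos: [0.5211, 0.2, 0.0511]
tcp_rot: [0.705, -0.039, 0.137, -0.695]
contact_force: [2.9, 2.9, 1.2]
opening: 0.099
```

```bash
python3 - <<'E'
from h import *
tip()
E
```

```text
t 9.23 p [521.1 200.   51.1] F [2.9 2.9 1.2] T [ 0.18 -0.59 -0.03] open 0.099 q [ 0.21  0.2   2.05 -0.09  0.77  0.52]
tip ins x -80.1 y 2.4 z 25.8 tilt 0.140 yaw -14.28 | Fx 2.1 Fy 3.5 Fz 1.2
```

```bash
python3 - <<'E'
from h import *
overlay("7",crop=CR)
tip()
E
```

```text
t 9.33 p [520.8 199.9  50.7] F [ 6.1 -0.7 -4.1] T [-0.12 -1.04 -0.11] open 0.099 q [ 0.21  0.2   2.05 -0.09  0.76  0.52]
tip ins x -80.3 y 2.1 z 25.5 tilt 0.139 yaw -14.26 | Fx 6.1 Fy 0.8 Fz -4.1
```

View pics/side7.png

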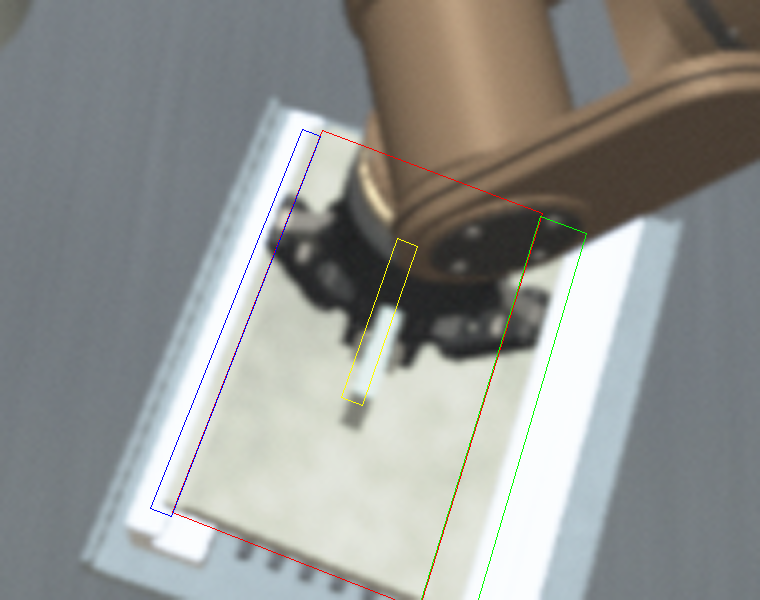

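View pics/top7.png

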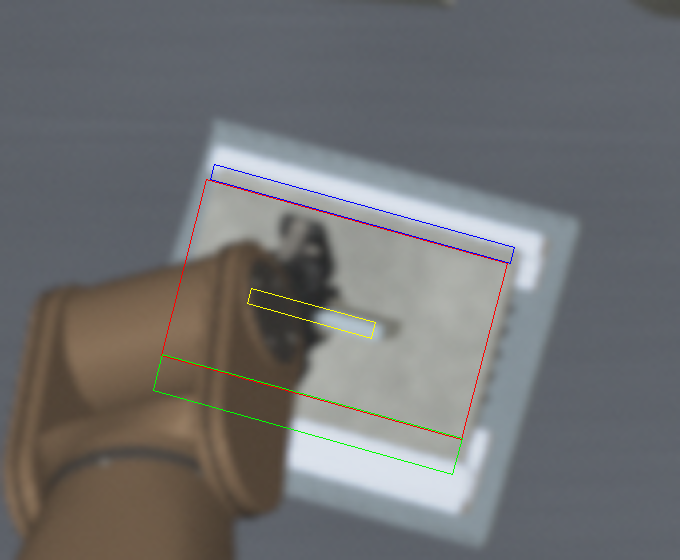

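Emit:
{"name": "step_arm", "arguments": {"rows": [[[0, 0, 0], [-0.5, -0.1, 0], 1], [[0, 0, 0], [-1, -0.1, 0], 1], [[0, 0, 0], [-1.5, -0.2, 0], 1], [[0, 0, 0], [-2, -0.3, 0], 1], [[0, 0, 0], [-2.5, -0.3, 0], 1], [[0, 0, 0], [-3, -0.4, 0], 1], [[0, 0, 0], [-3, -0.4, 0], 1], [[0, 0, 0], [-3, -0.4, 0], 1]]}}

```text
time: 10.0
eef_pos: [0.5192, 0.2005, 0.0513]
tcp_rot: [0.705, -0.037, 0.138, -0.695]
contact_force: [8.8, -1.7, -6.6]
opening: 0.1
```

```bash
python3 - <<'E'
from h import *
tip()
E
```

```text
t 10.0 p [519.2 200.5  51.3] F [ 8.8 -1.7 -6.6] T [-0.48 -1.28 -0.01] open 0.1 q [ 0.21  0.2   2.06 -0.09  0.76  0.52]
tip ins x -82.0 y 2.4 z 25.8 tilt 0.143 yaw -14.24 | Fx 9.0 Fy 0.6 Fz -6.6
```

Emit:
{"name": "step_arm", "arguments": {"rows": [[[0, 0, 0], [-0.7, -0.1, 0], 1], [[0, 0, 0], [-1.4, -0.2, 0], 1], [[0, 0, 0], [-2.1, -0.3, 0], 1], [[0, 0, 0], [-2.8, -0.3, 0], 1], [[0, 0, 0], [-3.5, -0.4, 0], 1], [[0, 0, 0], [-3.5, -0.4, 0], 1], [[0, 0, 0], [-3.5, -0.4, 0], 1]]}}

```text
time: 10.58
eef_pos: [0.5174, 0.2014, 0.0521]
tcp_rot: [0.705, -0.036, 0.139, -0.695]
contact_force: [10.2, -2.3, -5.2]
opening: 0.101
```

```bash
python3 - <<'E'
from h import *
tip()
E
```

```text
t 10.58 p [517.4 201.4  52.1] F [10.2 -2.3 -5.2] T [-0.38 -1.86 -0.07] open 0.101 q [ 0.22  0.19  2.06 -0.09  0.76  0.53]
tip ins x -83.8 y 2.8 z 26.3 tilt 0.147 yaw -14.24 | Fx 10.5 Fy 0.3 Fz -5.2
```

Emit:
{"name": "step_arm", "arguments": {"rows": [[[0, 0, 0.2], [-0.7, 0.2, 0], 1], [[0, 0, 0.4], [-1.4, 0.4, 0], 1], [[0, 0, 0.6], [-2.1, 0.6, 0], 1], [[0, 0, 0.8], [-2.8, 0.9, 0], 1], [[0, 0, 0.8], [-3.5, 1.1, 0], 1], [[0, 0, 0.8], [-3.5, 1.1, 0], 1], [[0, 0, 0.8], [-3.5, 1.1, 0], 1]]}}

```text
time: 11.17
eef_pos: [0.5159, 0.2022, 0.0514]
tcp_rot: [0.704, -0.039, 0.135, -0.696]
contact_force: [12.3, -2.4, -4.9]
opening: 0.1
```

```bash
python3 - <<'E'
from h import *
tip()
E
```

```text
t 11.17 p [515.9 202.2  51.4] F [12.3 -2.4 -4.9] T [-0.43 -2.38 -0.06] open 0.1 q [ 0.22  0.19  2.06 -0.08  0.77  0.52]
tip ins x -85.7 y 3.2 z 26.4 tilt 0.137 yaw -14.23 | Fx 12.5 Fy 0.6 Fz -4.9
```

Emit:
{"name": "step_arm", "arguments": {"rows": [[[0, 0, 0.2], [-0.7, 0.3, -0.2], 1], [[0, 0, 0.4], [-1.4, 0.6, -0.4], 1], [[0, 0, 0.6], [-2.1, 0.9, -0.6], 1], [[0, 0, 0.8], [-2.8, 1.2, -0.8], 1], [[0, 0, 0.8], [-3.2, 1.4, -1], 1], [[0, 0, 0.8], [-3.2, 1.4, -1], 1], [[0, 0, 0.8], [-3.2, 1.4, -1], 1]]}}

```text
time: 11.75
eef_pos: [0.5146, 0.2022, 0.0506]
tcp_rot: [0.703, -0.043, 0.132, -0.698]
contact_force: [14.8, -3.9, -5.5]
opening: 0.1
```

```bash
python3 - <<'E'
from h import *
tip()
overlay("8",crop=CR)
E
```

```text
t 11.75 p [514.6 202.2  50.6] F [14.8 -3.9 -5.5] T [-0.34 -2.78 -0.04] open 0.1 q [ 0.21  0.19  2.06 -0.07  0.77  0.51]
tip ins x -87.2 y 2.9 z 26.3 tilt 0.127 yaw -14.26 | Fx 15.3 Fy -0.2 Fz -5.5
```

View pics/side8.png

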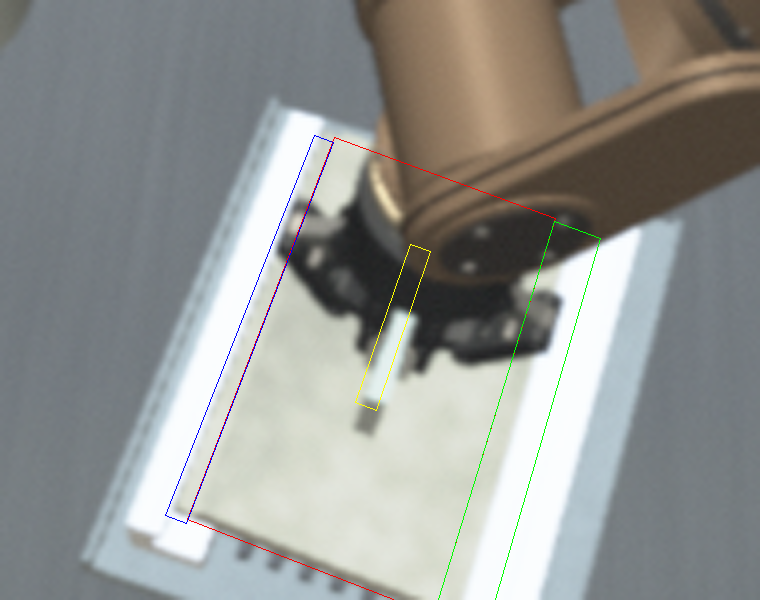

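View pics/top8.png

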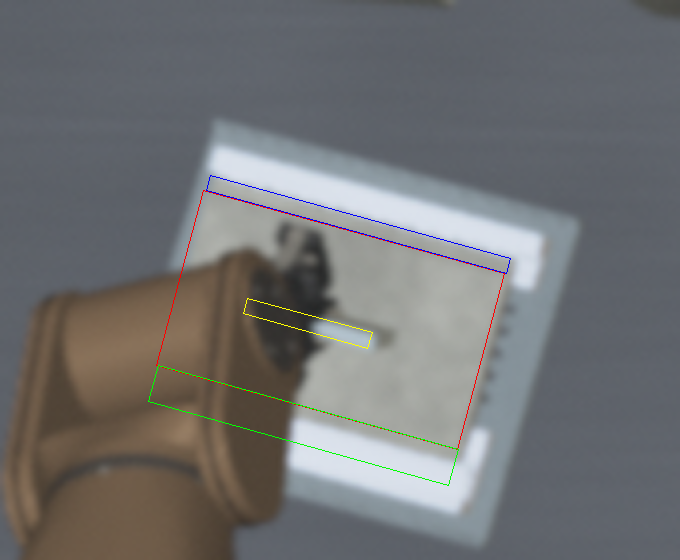

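```bash
python3 - <<'E'
from h import *
delta(-87.2,26.3,.127,-87,26.2,.085)
delta(-87.0,26.2,.085,-87,26.1,.045)
delta(-87.0,26.2,.045,-87,26.1,.0)
E
```

```text
turn deg [0.   0.   2.41] shift mm [ 0.7  3.6 -0. ]
turn deg [ 0.   -0.    2.29] shift mm [0.5 3.4 0. ]
turn deg [-0.   -0.    2.58] shift mm [ 0.5  3.8 -0. ]
```

Emit:
{"name": "step_arm", "arguments": {"rows": [[[0, 0, 0.6], [0.2, 0.9, 0], 1], [[0, 0, 1.2], [0.3, 1.8, 0], 1], [[0, 0, 1.8], [0.5, 2.7, 0], 1], [[0, 0, 2.4], [0.7, 3.6, 0], 1], [[0, 0, 2.4], [0.7, 3.6, 0], 1], [[0, 0, 2.4], [0.7, 3.6, 0], 1]]}}

```text
time: 12.35
eef_pos: [0.5159, 0.2018, 0.0471]
tcp_rot: [0.702, -0.057, 0.118, -0.7]
contact_force: [14.0, -3.1, -3.8]
opening: 0.103
```

```bash
python3 - <<'E'
from h import *
tip()
E
```

```text
t 12.35 p [515.9 201.8  47.1] F [14.  -3.1 -3.8] T [-0.3  -2.64 -0.07] open 0.103 q [ 0.2   0.22  2.04 -0.04  0.81  0.48]
tip ins x -86.8 y 3.0 z 26.2 tilt 0.085 yaw -14.28 | Fx 14.4 Fy 0.5 Fz -3.8
```

Emit:
{"name": "step_arm", "arguments": {"rows": [[[0, 0, 0.6], [0.1, 0.9, 0], 1], [[0, 0, 1.2], [0.2, 1.7, 0], 1], [[0, 0, 1.2], [0.2, 1.7, 0], 1], [[0, 0, 1.2], [0.2, 1.7, 0], 1]]}}

```text
time: 12.68
eef_pos: [0.5163, 0.2018, 0.0454]
tcp_rot: [-0.701, 0.065, -0.111, 0.701]
contact_force: [14.7, -3.3, -3.3]
opening: 0.099
```

```bash
python3 - <<'E'
from h import *
tip()
E
```

```text
t 12.68 p [516.3 201.8  45.4] F [14.7 -3.3 -3.3] T [-0.36 -2.68 -0.01] open 0.099 q [ 0.2   0.23  2.03 -0.03  0.83  0.47]
tip ins x -86.9 y 3.0 z 26.2 tilt 0.064 yaw -14.27 | Fx 15.1 Fy 0.4 Fz -3.3
```

Emit:
{"name": "step_arm", "arguments": {"rows": [[[0, 0, 0.6], [0.1, 0.9, 0], 1], [[0, 0, 1.2], [0.2, 1.7, 0], 1], [[0, 0, 1.2], [0.2, 1.7, 0], 1], [[0, 0, 1.2], [0.2, 1.7, 0], 1]]}}

```text
time: 13.02
eef_pos: [0.5166, 0.2018, 0.0438]
tcp_rot: [-0.701, 0.072, -0.103, 0.702]
contact_force: [14.0, -3.2, -3.7]
opening: 0.099
```

```bash
python3 - <<'E'
from h import *
tip()
E
```

```text
t 13.02 p [516.6 201.8  43.8] F [14.  -3.2 -3.7] T [-0.33 -2.66 -0.06] open 0.099 q [ 0.19  0.24  2.02 -0.02  0.84  0.45]
tip ins x -86.9 y 3.0 z 26.2 tilt 0.044 yaw -14.26 | Fx 14.3 Fy 0.3 Fz -3.7
```

Emit:
{"name": "step_arm", "arguments": {"rows": [[[0, 0, 0.6], [0.1, 0.9, 0], 1], [[0, 0, 1.2], [0.2, 1.7, 0], 1], [[0, 0, 1.2], [0.2, 1.7, 0], 1], [[0, 0, 1.2], [0.2, 1.7, 0], 1]]}}

```text
time: 13.35
eef_pos: [0.517, 0.2018, 0.0422]
tcp_rot: [-0.7, 0.079, -0.096, 0.703]
contact_force: [14.5, -1.7, -2.3]
opening: 0.1
```

```bash
python3 - <<'E'
from h import *
tip()
E
```

```text
t 13.35 p [517.  201.8  42.2] F [14.5 -1.7 -2.3] T [-0.54 -2.6  -0.14] open 0.1 q [ 0.19  0.25  2.01 -0.    0.86  0.44]
tip ins x -86.9 y 3.1 z 26.3 tilt 0.023 yaw -14.24 | Fx 14.5 Fy 2.0 Fz -2.3
```

Emit:
{"name": "step_arm", "arguments": {"rows": [[[0, 0, 0.6], [0.1, 0.9, 0], 1], [[0, 0, 1], [0.2, 1.5, 0], 1], [[0, 0, 1], [0.2, 1.5, 0], 1], [[0, 0, 1], [0.2, 1.5, 0], 1]]}}

```text
time: 13.68
eef_pos: [0.5174, 0.2017, 0.041]
tcp_rot: [-0.699, 0.085, -0.09, 0.704]
contact_force: [13.9, -0.7, -1.6]
opening: 0.098
```

```bash
python3 - <<'E'
from h import *
tip()
overlay("9",crop=CR)
E
```

```text
t 13.68 p [517.4 201.7  41. ] F [13.9 -0.7 -1.6] T [-0.65 -2.5  -0.13] open 0.098 q [0.19 0.26 2.   0.01 0.88 0.43]
tip ins x -86.7 y 3.2 z 26.5 tilt 0.006 yaw -14.24 | Fx 13.7 Fy 2.7 Fz -1.6
```

View pics/side9.png

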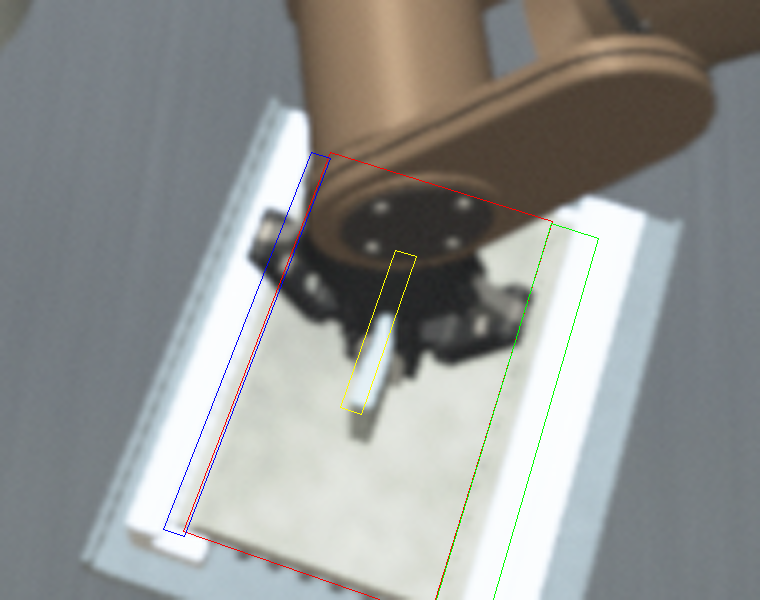

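View pics/top9.png

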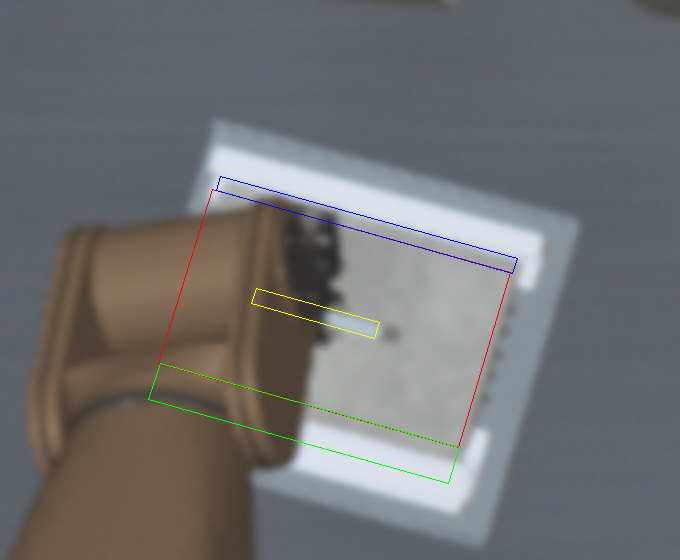

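Emit:
{"name": "step_arm", "arguments": {"rows": [[[0, 0, 0.2], [0, 0.6, 0], 1], [[0, 0, 0.5], [0, 1.2, 0], 1], [[0, 0, 0.5], [0, 1.5, 0], 1], [[0, 0, 0.5], [0, 1.5, 0], 1], [[0, 0, 0.5], [0, 1.5, 0], 1]]}}

```text
time: 14.2
eef_pos: [0.5177, 0.2018, 0.0403]
tcp_rot: [-0.699, 0.088, -0.087, 0.705]
contact_force: [13.0, -1.7, 2.0]
opening: 0.099
```

```bash
python3 - <<'E'
from h import *
tip()
E
```

```text
t 14.2 p [517.7 201.8  40.3] F [13.  -1.7  2. ] T [-0.76 -2.22 -0.1 ] open 0.099 q [0.19 0.26 1.99 0.01 0.88 0.43]
tip ins x -86.6 y 3.3 z 26.5 tilt -0.002 yaw -14.23 | Fx 13.0 Fy 1.6 Fz 2.0
```

```bash
cat >> h.py <<'E'
def slab(xlo=-45,xhi=50,x0=0,ylim=90):
    for n in("top","side"):
        im,d=viewer.read_camera(n);c={k:np.array(v) for k,v in viewer.calibration(n).items()}
        P=cloud(d,c);q=P-O;tx=q@EX*1e3;ty=q@EY*1e3;z=P[...,2]*1e3
        I=im.astype(int);k=(d>0)&(tx>xlo+x0)&(tx<xhi+x0)&(abs(ty)<ylim)&(z>15)&(z<50)&(I.sum(-1)>300)
        k=cv2.erode(k.astype(np.uint8),np.ones((5,5)))>0
        for i in range(5):
            B=np.c_[tx[k],ty[k],np.ones(k.sum())];s=np.linalg.lstsq(B,z[k],rcond=None)[0]
            r=z-(s[0]*tx+s[1]*ty+s[2]);k=k&(abs(r)<5)
        print(n,k.sum(),"slope x %.4f y %.4f z0 %.1f"%tuple(s), "std",round(r[k].std(),2))
E
python3 - <<'E'
from h import *
slab(x0=-4)
tip()
E
```

```text
top 765 slope x -0.0057 y -0.0096 z0 31.1 std 2.37
side 1805 slope x 0.0023 y 0.0014 z0 31.8 std 1.8
t 14.3 p [517.7 201.8  40.3] F [13.6 -1.3  2.7] T [-0.78 -2.18 -0.12] open 0.094 q [0.19 0.26 1.99 0.01 0.88 0.43]
tip ins x -86.6 y 3.3 z 26.5 tilt -0.002 yaw -14.23 | Fx 13.5 Fy 2.1 Fz 2.7
```

Emit:
{"name": "step_arm", "arguments": {"rows": [[[0, 0, 0], [0.8, 0, 0], 1], [[0, 0, 0], [1.6, 0, 0], 1], [[0, 0, 0], [2.4, 0, 0], 1], [[0, 0, 0], [3.2, 0, 0], 1], [[0, 0, 0], [4, 0, 0], 1], [[0, 0, 0], [4.8, 0, 0], 1], [[0, 0, 0], [5.5, 0, 0], 1], [[0, 0, 0], [5.5, 0, 0], 1], [[0, 0, 0], [5.5, 0, 0], 1]]}}

```text
time: 15.05
eef_pos: [0.5194, 0.2013, 0.04]
tcp_rot: [-0.699, 0.091, -0.084, 0.704]
contact_force: [1.7, 0.7, 10.3]
opening: 0.095
```

```bash
python3 - <<'E'
from h import *
tip()
E
```

```text
t 15.05 p [519.4 201.3  40. ] F [ 1.7  0.7 10.3] T [-0.41 -0.94 -0.1 ] open 0.095 q [0.18 0.27 1.98 0.01 0.89 0.42]
tip ins x -84.9 y 3.2 z 27.0 tilt -0.011 yaw -14.22 | Fx 1.5 Fy 1.1 Fz 10.3
```

Emit:
{"name": "step_arm", "arguments": {"rows": [[[0, 0, -0.2], [0.5, -0.5, 0], 1], [[0, 0, -0.4], [1, -1, 0], 1], [[0, 0, -0.6], [1.5, -1.5, 0], 1], [[0, 0, -0.6], [2, -2, 0], 1], [[0, 0, -0.6], [2, -2, 0], 1], [[0, 0, -0.6], [2, -2, 0], 1]]}}

```text
time: 15.55
eef_pos: [0.521, 0.2008, 0.0402]
tcp_rot: [-0.699, 0.088, -0.088, 0.704]
contact_force: [9.4, 1.5, 0.5]
opening: 0.101
```

```bash
python3 - <<'E'
from h import *
tip()
E
```

```text
t 15.55 p [521.  200.8  40.2] F [9.4 1.5 0.5] T [-0.01 -1.18 -0.07] open 0.101 q [0.18 0.27 1.99 0.01 0.88 0.43]
tip ins x -83.1 y 3.2 z 26.3 tilt -0.001 yaw -14.26 | Fx 8.7 Fy 3.8 Fz 0.5
```

Emit:
{"name": "step_arm", "arguments": {"rows": [[[0, 0, 0], [0.8, 0, 0], 1], [[0, 0, 0], [1.6, -0.3, 0], 1], [[0, 0, 0], [2.4, -0.5, 0], 1], [[0, 0, 0], [3.2, -0.5, 0], 1], [[0, 0, 0], [4, -0.5, 0], 1], [[0, 0, 0], [4.5, -0.5, 0], 1], [[0, 0, 0], [4.5, -0.5, 0], 1], [[0, 0, 0], [4.5, -0.5, 0], 1]]}}

```text
time: 16.22
eef_pos: [0.5231, 0.2, 0.04]
tcp_rot: [-0.699, 0.09, -0.086, 0.704]
contact_force: [4.3, 3.9, 6.2]
opening: 0.101
```

```bash
python3 - <<'E'
from h import *
tip()
E
```

```text
t 16.22 p [523.1 200.   40. ] F [4.3 3.9 6.2] T [ 0.32 -0.68 -0.02] open 0.101 q [0.18 0.28 1.98 0.01 0.89 0.42]
tip ins x -80.9 y 2.9 z 26.6 tilt -0.007 yaw -14.27 | Fx 3.2 Fy 4.8 Fz 6.2
```

Emit:
{"name": "step_arm", "arguments": {"rows": [[[0, 0, -0.2], [0.8, -0.6, 0.5], 1], [[0, 0, -0.3], [1.6, -1.2, 1], 1], [[0, 0, -0.3], [2.4, -1.4, 1.5], 1], [[0, 0, -0.3], [2.4, -1.4, 1.5], 1], [[0, 0, -0.3], [2.4, -1.4, 1.5], 1]]}}

```text
time: 16.63
eef_pos: [0.5238, 0.1997, 0.04]
tcp_rot: [-0.701, 0.09, -0.086, 0.703]
contact_force: [0.9, 1.8, 8.4]
opening: 0.098
```

```bash
python3 - <<'E'
from h import *
tip()
E
```

```text
t 16.63 p [523.8 199.7  40. ] F [0.9 1.8 8.4] T [ 0.26 -0.31 -0.04] open 0.098 q [0.18 0.28 1.98 0.01 0.89 0.43]
tip ins x -80.2 y 2.7 z 26.5 tilt -0.006 yaw -14.26 | Fx 0.4 Fy 2.0 Fz 8.4
```

Emit:
{"name": "step_arm", "arguments": {"rows": [[[0, 0, -0.2], [0.3, -0.8, 0], 1], [[0, 0, -0.3], [0.5, -1.6, 0], 1], [[0, 0, -0.3], [0.5, -2, 0], 1], [[0, 0, -0.3], [0.5, -2, 0], 1]], "newtons": 40}}

```text
time: 16.97
eef_pos: [0.5237, 0.1995, 0.0401]
tcp_rot: [-0.701, 0.088, -0.087, 0.702]
contact_force: [4.5, 2.9, -1.0]
opening: 0.102
```

```bash
python3 - <<'E'
from h import *
tip()
E
```

```text
t 16.97 p [523.7 199.5  40.1] F [ 4.5  2.9 -1. ] T [ 0.43 -0.61 -0.03] open 0.102 q [0.18 0.27 1.98 0.   0.89 0.43]
tip ins x -80.1 y 2.5 z 26.2 tilt -0.001 yaw -14.28 | Fx 3.7 Fy 3.9 Fz -1.0
```

Emit:
{"name": "step_arm", "arguments": {"rows": [[[0, 0, 0], [0, 0, 0], 0.85], [[0, 0, 0], [0, 0, 0], 0.8], [[0, 0, 0], [0, 0, 0], 0.6], [[0, 0, 0], [0, 0, 0], 0.4], [[0, 0, 0], [0, 0, 0], 0.2], [[0, 0, 0], [0, 0, 0], 0.2], [[0, 0, 0], [0, 0, 0], 0.2]]}}

```text
time: 17.55
eef_pos: [0.5238, 0.1992, 0.0407]
tcp_rot: [-0.701, 0.088, -0.087, 0.702]
contact_force: [-1.2, -0.1, -0.0]
opening: 0.802
```

Emit:
{"name": "step_arm", "arguments": {"rows": [[[0, 0, 0], [0, -10, 0], 0.2], [[0, 0, 0], [0, -40, 0], 0.2], [[0, 0, 0], [0, -80, 0], 0.2], [[0, 0, 0], [0, -120, 0], 0.2], [[0, 0, 0], [0, -150, 0], 0.2], [[0, 0, 0], [-60, -160, 0], 0.2], [[0, 0, 0], [-60, -160, -30], 0.2], [[0, 0, 0], [-60, -160, -70], 0.2], [[0, 0, 0], [-60, -160, -110], 0.2], [[0, 0, 0], [-60, -160, -150], 0.2]]}}

```text
time: 18.38
eef_pos: [0.4281, 0.0677, 0.2018]
tcp_rot: [-0.701, 0.087, -0.087, 0.702]
contact_force: [1.2, -1.0, -0.3]
opening: 0.802
```

Emit:
{"name": "step_arm", "arguments": {"rows": [[[0, 0, 0], [0, 0, -40], 0.2], [[0, 0, 0], [0, 0, -80], 0.2], [[0, 0, 0], [0, 0, -120], 0.2], [[0, 0, 0], [0, 0, -120], 0.2], [[0, 0, 0], [0, 0, -120], 0.2]]}}

```text
time: 18.8
eef_pos: [0.3991, -0.0499, 0.2014]
tcp_rot: [-0.701, 0.09, -0.09, 0.702]
contact_force: [0.2, 0.4, -0.2]
opening: 0.797
```

```bash
python3 - <<'E'
from h import *
rep()
slab(x0=0)
for n in("top","side"):
    im,d=viewer.read_camera(n);np.save(f"pics/{n}10.npy",d);np.save(f"pics/{n}10rgb.npy",im)
    x0,y0,w,h=CR[n];cv2.imwrite(f"pics/{n}10.png",cv2.resize(im[y0:y0+h,x0:x0+w,::-1],None,fx=4,fy=4,interpolation=2))
E
```

```text
t 18.8 p [399.1 -49.9 201.4] F [ 0.2  0.4 -0.2] T [0.05 0.04 0.03] open 0.797 q [-0.38 -0.33  2.24  0.    1.23 -0.12]
top 1359 slope x -0.0020 y -0.0009 z0 31.5 std 2.4
side 2889 slope x -0.0001 y 0.0003 z0 31.6 std 1.77
```

View pics/side10.png

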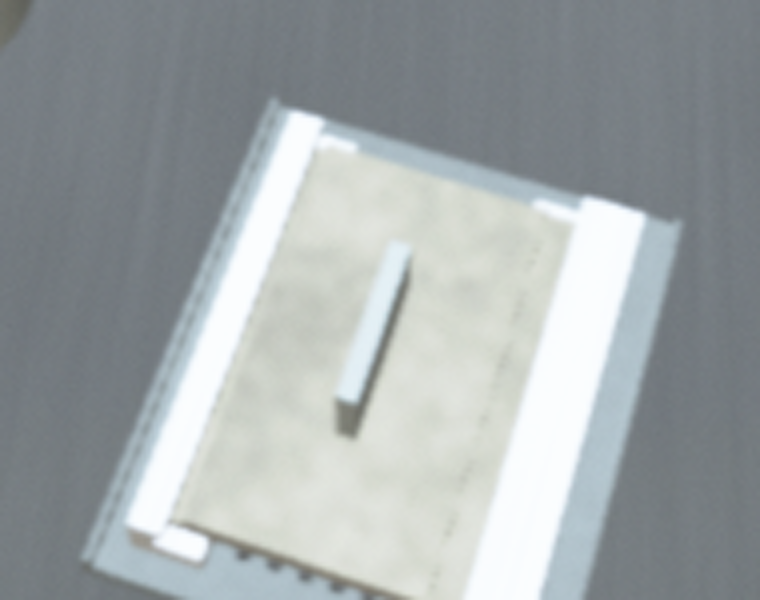

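View pics/top10.png

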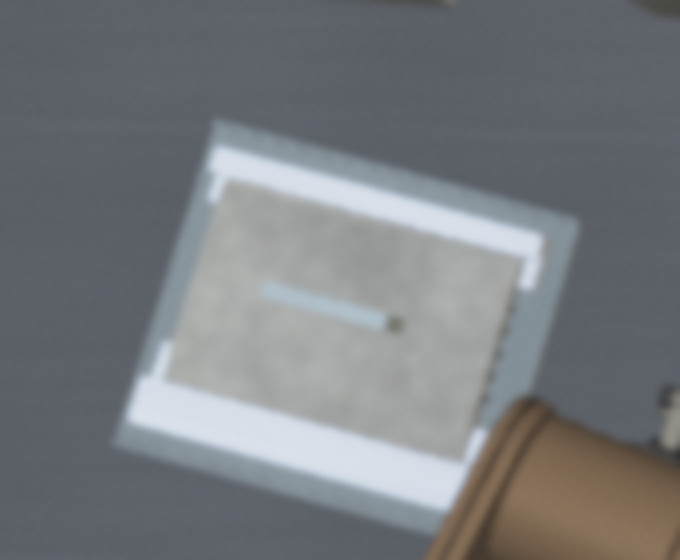

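```bash
python3 - <<'E'
from h import *
for n in("top","side"):
    c={k:np.array(v) for k,v in viewer.calibration(n).items()}
    d=np.load(f"pics/{n}10.npy");I=np.load(f"pics/{n}10rgb.npy").astype(int);P=cloud(d,c);q=P-O;tx=q@EX*1e3;ty=q@EY*1e3
    k=(abs(tx)<60)&(abs(ty)<80)&(P[...,2]>.058)&(P[...,2]<.09)
    v,u=np.nonzero(k);X=ray(np.c_[u,v],.074,c)-O
    r=cv2.minAreaRect(np.c_[X@EX*1e3,X@EY*1e3].astype(np.float32));print(n,len(u),r)
s=[(a['eef_pos']) for a in [ctrl.get_state()]]
E
```

```text
top 134 ((1.2633519172668457, -1.5208854675292969), (83.47821044921875, 9.807127952575684), 89.99380493164062)
side 285 ((-3.027538537979126, 0.9977989196777344), (85.59208679199219, 12.185323715209961), 89.61421966552734)
```

```bash
python3 - <<'E'
from plant import ctrl
print(ctrl.sign_off())
E
```

```text
the job is handed in; nothing more can be done
None
```

The board is refitted, released and handed in at about 19 s. I angled the long tongue into the groove at about 0.14–0.16 rad and pushed the sprung strip in to about 15 N. I then lowered the board flat under that push, let the spring slide it about 6 mm under the keeper lip, and opened and withdrew the gripper.

**What agrees:**
- The depth images show the slab flat within about 0.002 rad and parallel within about 0.4°, with its top at about 31.5 mm, so the underside is about 19.5–20 mm up.
- End to end it is centred within about 2 mm.
- The largest force I read at the wrist against the frame was about 16 N.
- The gripper was well away from the board. I saw no sign of the bystanders having moved, though I did not measure them.

**What disagrees or is unproven:**
- The two cameras differ by about 4 mm on the board's x position (+1 mm and −3 mm), measured against my own estimate of the insert's position.
- The insert sits about 12 mm off the centre of the tray's visible outline. I took that to mean the tray's origin is not at the outline's centre, so the board's x position relative to the tray itself is inferred, not checked.
- Contact forces chattered by about ±5 N when the tongue first entered, until I lowered it about 1 mm and reduced the tilt.

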